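Take the LED bars out of a light box for rewiring and close it up again

ROBOT

A 7-joint arm with a two-finger parallel gripper is mounted at the origin on the work surface. World frame = base frame: x ahead of the robot, y to its left, z up, the work surface at z = 0. Lengths are in m, angles in degrees, forces in N, time in s.
With the tool pointing down it reaches from about 0.375 to 0.925 m from the base axis. Payload 3.1 kg.
Tool frame: the origin (TCP) lies on the centre line of the jaws, within the pads' length; the fingertips stand 14 mm ahead of it and the grasp point (between the pads) lies 5 mm behind it; z points along the fingers, y is the line along which they close (so a half turn about z gives the same grasp; the last joint's range is limited). The gripper opens to 85 mm and grips with 20 to 120 N. Pads are 22 mm wide; open, the fingers measure 114 mm over their backs; the gripper's body (76 mm by 85 mm) begins 54 mm behind the grasp point. The pads swing forward as they close: fully open they stand 13 mm farther back than shut.
Start: joints at [-74.072, 21.939, 2.515, 91.553, -1.026, 66.532, -2.859], TCP at [0.239, 0.605, 0.245] pointing down, gripper open.
Joint ranges: [-149.38, 149.38], [-23.57, 123.04], [-84.95, 90], [0, 143.3], [-89.99, 269.99], [3.08, 112.72], [-163.45, 163.45]. Speed limits (degrees/s): [159.86, 159.86, 180, 180, 180, 180, 180].

INTERFACE

Orientations are given as a 3x3 rotation matrix whose columns are the frame's x, y, z axes.
In Python, from bench import sensors, optics, arm, spotter gives the robot as it stands.
- The arm moves only by the tool play_rows, never from a script. Its argument "series" is one flat list of numbers, 4 for each row, row after row: the shift along the tool's x, y, z in units of 200 mm (1.0 is 200 mm), then the turn about the tool's z in units of 2 rad (1.0 is 2 rad). A call has 1 to 5 rows; each row is the pose to reach, as a shift and turn from the pose commanded when the call began, along the tool's axes at that moment; what a row does not reach only later rows make up. A row lasts 1/8 s, in which the tool goes at most 62.5 mm and 10.7 degrees, less where a joint would pass 70% of its speed; a pose out of reach is approached as far as the arm can. A call with a number of a shift or a turn outside -1 to 1 is refused whole. A call with a gripper value outside its range is refused whole. "hand" is the opening, from 0 (shut) to 1 (fully open), set as the call begins (left out, the last holds). The fingers move at their own pace and stop on an object; "squeeze" is the grip in N (left out, the last holds). Time passes only in rows, so rows that repeat a pose let the fingers close. It gives the time, the measured TCP pose, the force, the opening and the grip force at its end, in the units of the state.
- sensors.observe(): the state, without advancing time (a new reading comes with each control period).
- optics.capture(name): name is "side" or "top" or "wrist"; returns the picture (400x640x3 uint8, red, green, blue); there is no depth.
- optics.get_calibration(name): a dict with "camera_matrix" (3x3 intrinsics, pixels), "position" and "rotation" of the camera in the world. Camera axes: x right, y up, looking along -z (the intrinsics and any distortion apply to the point x, -y, -z); pixel columns grow to the right and rows downward; lengths in m; the calibration is good to about 2 mm. A picture is of the moment at which its call begins: read the wrist's pose just before it. get_calibration takes no time and is no camera call; for the wrist camera it gives the pose at the moment of the call.
- arm.close_job(): hands the job in; it is judged then, once.
Trained networks look in the newest picture that a camera, given by its name, has taken for a name from the list of things; names that differ only in an ending like _2 or _b are one class to them, and where a whole thing is asked for, a point or a joint stands for the part that bears it (a point fixed in the world has none). Each returns a list of dicts, best first, with "conf" (0 to 1); they miss things now and then, are a little off and sometimes report something else, mostly with a low value. They report only what shows in the picture. A call takes as long as a camera call.
- spotter.spot_in(name, camera): "position" ([column, row] as shares, 0 to 1, of the picture: columns of its width, rows of its height, amid what is visible of it).
- spotter.masks_of(name, camera): "pixels" (400x640 bool, what is visible of it) and "position" ([column, row] as shares, 0 to 1, of the picture: columns of its width, rows of its height, amid what is visible of it).
The state is a dict: "t": time; "joints": joint angles; "qvel": joint speeds; "effort": joint torques, N m; "tcp_pos": TCP position; "tcp_rot": TCP orientation; "ft_force": force on the tool from outside, world axes, zero at the start; "wrist_torque": the same for the moment, N m; "opening": finger opening in m; "grasp_force": force on a finger pad.
Only numpy, scipy, OpenCV 4.12 (cv2) and the standard library are available. Lean on these libraries where they do the work, as an engineer would, in place of code of your own. Each camera call takes 0.05 s, during which the arm holds its last target. There are 200 camera calls.

TASK

The LED bars in this light box are to be rewired. Turn both red tabs fully aside, lift out the cover plate (it has a handle) and lay it flat on the blue mat; then take out every LED bar in the box (lift its free end over the lip, draw it out endwise from under the black hood) and lay them all level on the floor of the blue tray, none on top of another. Only when all the bars are in the tray, put the cover back in its frame, lying flush, turn both tabs back squarely over it, and leave the jar and the reel where they stand.

Things in the scene. Friction and masses are not known exactly. Their poses are not given: they have to be found in the camera images.
- light_box: Fixed low grey box 234 (x) x 230 (y) x 50 mm, open on top under the cover. Origin: centre of its underside. White inner floor at z = 12 mm, inside 210 (x) x 206 (y) mm, walls 12 mm thick. Four lanes along y at x = -67.5, -22.5, +22.5, +67.5 mm each hold one LED bar or none. The cover lies on a ledge at z = 44 mm, inside a 4 mm wide rim that rises to 50 mm (only at the corners of the +y side).
- lip (a point): Middle of the lip: the top of the lower part of the +y wall (12 mm thick, x -87 to +87), at x = 0, y = +109, z = 38 mm of the light box. The bars' black ends must clear it (26 mm above the inner floor). On its inner side 10 mm high black blocks stand on the floor, reaching 10 mm inwards, between the lanes (26 mm free in each lane).
- hood (a point): Middle of the front lower edge of the black hood, at x = 0, y = -48, z = 40 mm of the light box. The hood is a 3 mm plate over the -y end of the inside (y -103 to -48), its underside 28 mm above the inner floor, over four pockets 26 mm wide; the bars' brass ends lie in them, so a bar can only be tilted about 0.13 to 0.23 rad and must be drawn 55 mm towards +y before it is free.
- lip_tab (a joint): Red swing tab, 14 x 50 x 4 mm, pivoting about a vertical axis at x = +92, y = +126.5 mm of the light box (lip side), on a 20 x 24 mm boss outside the wall, 50 mm high. 0 = pointing to -y across the edge of the cover (held), grows anticlockwise seen from above to 1.7 rad; at 1.57 it points to +x along the lip wall and is clear of the cover (clear from 1.35). Friction holds it where it is left (about 2 N at the post).
- hood_tab (a joint): The same tab at x = -92, y = -126.5 mm of the light box (hood side). 0 = pointing to +y across the cover's edge, grows anticlockwise seen from above; at 1.57 it points to -x and is clear of the cover (clear from 1.35). Up to 1.7 rad; stays where it is left.
- lip_tab_post (a point): Top of the black finger post on the lip tab: 12 mm in diameter, 28 mm tall, standing on the tab 32 mm from its pivot, top 83 mm above the bench. Moves with the tab.
- hood_tab_post (a point): Top of the black finger post on the hood tab: 12 mm in diameter, 28 mm tall, 32 mm from its pivot, top 83 mm above the bench. Moves with the tab.
- cover: Loose white cover plate 221 (x) x 217 (y) x 5 mm, 0.3 kg; origin at the centre of its underside. In the frame it lies on the ledge (origin over the light box's centre, 44 mm above the bench, its x along the box's x), with 2.5 mm play to the rim all round. On its middle a black bow handle: bar 100 mm along x, 14 mm wide (y), from 27 to 43 mm above the cover's underside, on two legs at x = +-43 mm.
- tray: Fixed blue open tray 250 (x) x 200 (y) x 26 mm high, walls and floor 4 mm. Origin: centre of its underside.
- mat: Fixed blue mat 270 (x) x 250 (y) x 3 mm on the bench. Origin: centre of its underside.
- solder_reel: Bystander beyond the box: loose orange reel, 60 mm in diameter, 50 mm tall.
- flux_jar: Bystander beyond the box: loose jar with a red cap, 56 mm in diameter, 60 mm tall.
- bar1: Rigid LED bar (aluminium profile with a yellow LED strip on top), 20 (x) x 200 (y) x 16 mm (z), about 0.11 kg; origin at its centre. Starts in the lane at x = -67.5 mm of the light box with its brass end (-y) under the hood and its black end (+y) behind the lip, lying on the inner floor. May be absent.
- bar2: Rigid LED bar (aluminium profile with a yellow LED strip on top), 20 (x) x 200 (y) x 16 mm (z), about 0.11 kg; origin at its centre. Starts in the lane at x = -22.5 mm of the light box with its brass end (-y) under the hood and its black end (+y) behind the lip, lying on the inner floor. May be absent.
- bar3: Rigid LED bar (aluminium profile with a yellow LED strip on top), 20 (x) x 200 (y) x 16 mm (z), about 0.11 kg; origin at its centre. Starts in the lane at x = +22.5 mm of the light box with its brass end (-y) under the hood and its black end (+y) behind the lip, lying on the inner floor. May be absent.
- bar4: Rigid LED bar (aluminium profile with a yellow LED strip on top), 20 (x) x 200 (y) x 16 mm (z), about 0.11 kg; origin at its centre. Starts in the lane at x = +67.5 mm of the light box with its brass end (-y) under the hood and its black end (+y) behind the lip, lying on the inner floor. May be absent.

How it is judged (in metres and radians):
On the way, in this order (a step that is already met when the one before it is completed fails the run):
1. both red tabs are turned aside, clear of the cover (value of joint each of lip_tab, hood_tab above 1.3 rad), for 0.2 s.
2. the cover lies flat on the blue mat, let go (horizontal distance between cover and mat below 0.045 m and angle between cover's own z axis and vertical below 0.03 rad and height (world z) of cover below 0.006 m and linear speed of cover below 0.02 m/s and contact force between cover and the fingers below 0.2 N), for 0.2 s.
3. every LED bar lies level on the tray's floor, let go, while the cover is still off (x of bar1 in the frame of tray between -0.12 and 0.12 m and y of bar1 in the frame of tray between -0.092 and 0.092 m and z of bar1 in the frame of tray between 0.004 and 0.019 m and angle between bar1's own y axis and vertical between 1.49 and 1.65 rad and linear speed of each of bar1, bar2, bar3, bar4 below 0.02 m/s and contact force between each of bar1, bar2, bar3, bar4 and the fingers below 0.2 N and x of bar2 in the frame of tray between -0.12 and 0.12 m and y of bar2 in the frame of tray between -0.092 and 0.092 m and z of bar2 in the frame of tray between 0.004 and 0.019 m and angle between bar2's own y axis and vertical between 1.49 and 1.65 rad and x of bar3 in the frame of tray between -0.12 and 0.12 m and y of bar3 in the frame of tray between -0.092 and 0.092 m and z of bar3 in the frame of tray between 0.004 and 0.019 m and angle between bar3's own y axis and vertical between 1.49 and 1.65 rad and x of bar4 in the frame of tray between -0.12 and 0.12 m and y of bar4 in the frame of tray between -0.092 and 0.092 m and z of bar4 in the frame of tray between 0.004 and 0.019 m and angle between bar4's own y axis and vertical between 1.49 and 1.65 rad and horizontal distance between cover and light_box above 0.1 m), for 0.3 s.
At the end, for the whole second after the job is handed in: Every LED bar lies level (0.08 rad) on the tray floor, none on another; the cover is back in its frame, flush on the ledge (within 6 mm of centre, 3 mm in height, 0.06 rad of square, level within 0.03 rad); both tabs are within 0.3 rad of square across the cover; all at rest (x of bar1 in the frame of tray between -0.12 and 0.12 m and y of bar1 in the frame of tray between -0.092 and 0.092 m and z of bar1 in the frame of tray between 0.004 and 0.019 m and angle between bar1's own y axis and vertical between 1.49 and 1.65 rad and linear speed of each of bar1, bar2, bar3, bar4, cover below 0.02 m/s and contact force between each of bar1, bar2, bar3, bar4 and the fingers below 0.2 N and x of bar2 in the frame of tray between -0.12 and 0.12 m and y of bar2 in the frame of tray between -0.092 and 0.092 m and z of bar2 in the frame of tray between 0.004 and 0.019 m and angle between bar2's own y axis and vertical between 1.49 and 1.65 rad and x of bar3 in the frame of tray between -0.12 and 0.12 m and y of bar3 in the frame of tray between -0.092 and 0.092 m and z of bar3 in the frame of tray between 0.004 and 0.019 m and angle between bar3's own y axis and vertical between 1.49 and 1.65 rad and x of bar4 in the frame of tray between -0.12 and 0.12 m and y of bar4 in the frame of tray between -0.092 and 0.092 m and z of bar4 in the frame of tray between 0.004 and 0.019 m and angle between bar4's own y axis and vertical between 1.49 and 1.65 rad and x of cover in the frame of light_box between -0.006 and 0.006 m and y of cover in the frame of light_box between -0.006 and 0.006 m and z of cover in the frame of light_box between 0.041 and 0.0465 m and angle between cover's own z axis and vertical below 0.03 rad and angle between the x axis of cover and the x axis of light_box, either way round below 0.06 rad and value of joint each of lip_tab, hood_tab below 0.3 rad); the robot touches nothing.
It fails at once if a bystander (jar or reel) is displaced by more than 30 mm (distance of any of solder_reel, flux_jar from where it was at the start of the episode above 0.03 m).
Of bar1, bar2, bar3, bar4 only 2 to 3 are there at a start; the rules pass over those that are not, and their reading is None.
At some moment in a run one of bar1, bar2, bar3, bar4, cover may be knocked a few centimetres aside while the robot is not near it.
Once in a run the grip may slacken for a moment while it holds something.
It also fails if it takes over 210 s, if anything falls off the work surface, if the arm or the gripper's body presses on something with over 40 N, if the wrist force passes 120 N, or if a joint passes its speed limit or range.

## Working session

There is one attempt and no reset: what is moved stays moved. The work goes in short steps, Python scripts to look and compute and a tool call to move; the robot and the scene stay as the last step left them, time stands still between calls to the robot, and variables do not carry over. Pictures are saved under pics/ and viewed, at most 17 in all, crops included, and the job is handed in when it is done.

Besides the shell and the picture viewer there is one more tool, called after "Request:" as a command line: name --argument value ..., lists and objects as JSON in quotes. play_rows: Moves the arm, as the interface text tells. Shifts and turns lie within -1 to 1; 1 stands for 200 mm of shift or 2 rad of turn. Its arguments: {"type":"object","properties":{"series":{"type":"array","items":{"type":"number"}},"hand":{"type":"number"},"squeeze":{"type":"number"}},"required":["series"]}

```bash
mkdir -p pics; ls; cat > h.py <<'E'
import numpy as np, cv2
from bench import sensors, optics, arm, spotter
def cap(n, f=None):
    im=optics.capture(n)
    if f: cv2.imwrite('pics/'+f, im[:,:,::-1])
    return im
def ray(c,px):
    K=np.array(c['camera_matrix']);R=np.array(c['rotation']);
    d=np.linalg.inv(K)@np.array([px[0],px[1],1.]);d=R@np.array([d[0],-d[1],-d[2]])
    return np.array(c['position']),d
def atz(c,px,z):
    p,d=ray(c,px); return p+d*(z-p[2])/d[2]
def proj(c,P):
    K=np.array(c['camera_matrix']);q=np.array(c['rotation']).T@(np.array(P)-c['position'])
    u=K@np.array([q[0],-q[1],-q[2]]);return u[:2]/u[2]
E
python3 - <<'E'
from h import *
np.set_printoptions(precision=4,suppress=True)
s=sensors.observe();print(s)
for n in('top','side','wrist'):
    cap(n,n+'0.png');c=optics.get_calibration(n);print(n,{k:np.round(v,4).tolist() if not isinstance(v,str) else v for k,v in c.items()})
c=optics.get_calibration('top')
for n,z in [('light_box',.05),('cover',.049),('tray',.026),('mat',.003),('lip_tab_post',.083),('hood_tab_post',.083),('solder_reel',.05),('flux_jar',.06)]:
    r=spotter.spot_in(n,'top')
    for q in r[:2]: print(n,round(q['conf'],2),np.round(np.array(q['position'])*[640,400]),atz(c,np.array(q['position'])*[640,400],z))
E
```

```text
pics
{'t': 0.0, 'joints': array([-74.0722,  21.9936,   2.5119,  91.6512,  -1.0251,  66.5329,
        -2.8598]), 'qvel': array([-0.0778, -0.0166, -0.0161, -0.158 , -0.1015, -0.0385, -0.1029]), 'effort': array([ -0.0005, -43.3462,   1.0247, -24.9506,   0.0108,   0.0112,
         0.    ]), 'tcp_pos': array([0.2382, 0.6038, 0.2439]), 'tcp_rot': array([[-0.9302,  0.367 , -0.0008],
       [ 0.367 ,  0.9302, -0.0026],
       [-0.0002, -0.0027, -1.    ]]), 'ft_force': array([ 0.504 , -0.3261, -0.5761]), 'wrist_torque': array([-0.0406,  0.0055, -0.0458]), 'grasp_force': 0.0, 'opening': 0.08571187992589606}
top {'camera_matrix': [[371.232, 0.0, 316.1183], [0.0, 371.232, 205.3028], [0.0, 0.0, 1.0]], 'position': [0.5116, -0.0261, 0.9486], 'rotation': [[0.0288, 0.9952, -0.0935], [-0.9996, 0.0284, -0.0056], [-0.0029, 0.0936, 0.9956]]}
side {'camera_matrix': [[416.6997, 0.0, 325.1808], [0.0, 416.6997, 200.6844], [0.0, 0.0, 1.0]], 'position': [0.5093, -0.6972, 0.842], 'rotation': [[0.9956, 0.0571, -0.0737], [-0.0918, 0.7394, -0.667], [0.0164, 0.6709, 0.7414]]}
wrist {'camera_matrix': [[285.1958, 0.0, 320.5892], [0.0, 285.1958, 196.9775], [0.0, 0.0, 1.0]], 'position': [0.163, 0.6335, 0.3734], 'rotation': [[0.3665, -0.8832, -0.2926], [0.9304, 0.3474, 0.1168], [-0.0015, -0.3151, 0.9491]]}
light_box 0.74 [366. 216.] [ 0.5731 -0.1428  0.05  ]
light_box 0.67 [286. 181.] [0.6524 0.0548 0.05  ]
cover 0.88 [322. 225.] [ 0.5486 -0.0357  0.049 ]
tray 0.86 [154. 231.] [0.5225 0.3789 0.026 ]
mat 0.6 [464. 228.] [ 0.5529 -0.3977  0.003 ]
mat 0.39 [282. 178.] [0.6691 0.0689 0.003 ]
lip_tab_post 0.42 [284. 178.] [0.6549 0.0564 0.083 ]
hood_tab_post 0.5 [358. 267.] [ 0.4538 -0.122   0.083 ]
solder_reel 0.63 [358. 146.] [ 0.7449 -0.1211  0.05  ]
flux_jar 0.88 [303. 151.] [0.7278 0.0148 0.06  ]
```

View pics/top0.png

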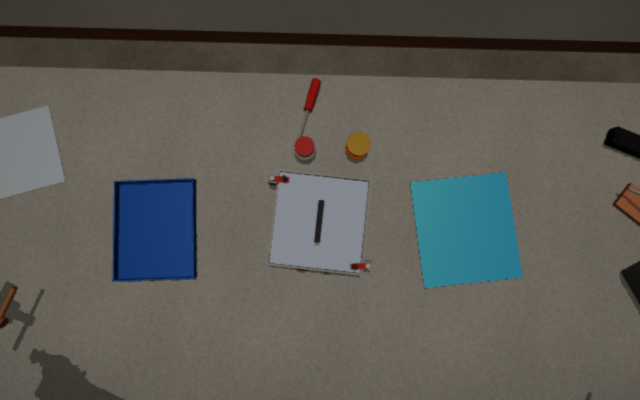

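View pics/side0.png

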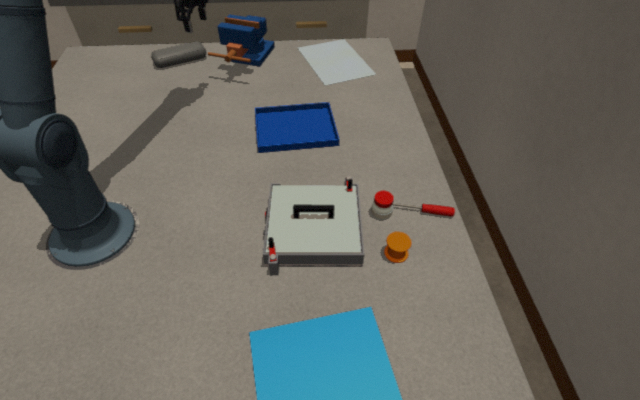

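Top view: the box is centred at about (320,222), with the cover handle running vertically (world x). Tabs are at (284,179) and (360,267). The tray is at (154,231) and the mat at (465,228). The jar (304,148) and reel (358,146) stand beyond the box.

```bash
cat >> h.py <<'E'
def rect(name,cam,z,n=0,im=None,undist=True):
    r=spotter.masks_of(name,cam)
    if not r: return None
    m=r[n]['pixels'].astype(np.uint8);c=optics.get_calibration(cam)
    cs,_=cv2.findContours(m,cv2.RETR_EXTERNAL,cv2.CHAIN_APPROX_NONE);k=max(cs,key=cv2.contourArea)[:,0,:]
    W=np.array([atz(c,p,z)[:2] for p in k],np.float32)*1000
    (x,y),(a,b),t=cv2.minAreaRect(W)
    return np.round([x,y,a,b,t,r[n]['conf']],2)
def goto(p,yaw_axis_deg=None,s=None):
    """units for shift to world p; yaw_axis_deg: wanted world angle of tool y (mod 180)"""
    s=s or sensors.observe();R=np.array(s['tcp_rot']);d=R.T@(np.array(p)-s['tcp_pos'])/0.2
    t=0
    a=np.degrees(np.arctan2(R[1,1],R[0,1]))
    if yaw_axis_deg is not None:
        e=(yaw_axis_deg-a+90)%180-90; t=-np.radians(e)/2
    print('tcp',np.round(s['tcp_pos'],4),'ya',round(a,2),'j7',round(s['joints'][6],1),'SHIFT',np.round(d,4),'TURN',round(t,4)); return d,t
E
python3 - <<'E'
from h import *
for cam in('top','side'):
    cap(cam)
    for n,z in [('cover',.049),('tray',.026),('mat',.003)]: print(cam,n,rect(n,cam,z))
    for n in ('lip_tab_post','hood_tab_post','lip_tab','hood_tab'):
        r=spotter.spot_in(n,cam);c=optics.get_calibration(cam)
        for q in r[:2]: print(cam,n,round(q['conf'],2),np.round(atz(c,np.array(q['position'])*[640,400],.083 if 'post' in n else .054),4))
goto([.55,-.036,.36],0);goto([.55,-.036,.36],90)
E
```

```text
top cover [556.33 -29.35 216.95 220.81  85.32   0.78]
top tray [526.94 379.12 252.29 207.94   3.82   0.75]
top mat [ 550.41 -401.88  269.54  249.56    8.02    0.58]
top lip_tab_post 0.51 [0.6519 0.0607 0.083 ]
top lip_tab 0.65 [0.6508 0.0547 0.054 ]
top hood_tab 0.47 [ 0.4504 -0.1265  0.054 ]
top hood_tab 0.32 [0.724  0.0163 0.054 ]
side cover [554.32 -32.58 222.46 224.88  85.39   0.87]
side tray [526.01 365.55 252.82 232.6    3.22   0.69]
side mat [ 544.87 -379.27  270.7   200.66    7.7     0.89]
side lip_tab_post 0.35 [0.6442 0.0266 0.083 ]
side hood_tab_post 0.51 [ 0.4586 -0.1413  0.083 ]
side lip_tab 0.62 [0.659  0.0665 0.054 ]
tcp [0.2385 0.6047 0.2453] ya 68.47 j7 -2.9 SHIFT [-2.6242 -2.4083 -0.5737] TURN 0.5975
tcp [0.2385 0.6047 0.2453] ya 68.47 j7 -2.9 SHIFT [-2.6242 -2.4083 -0.5737] TURN -0.1879
```

Request:
play_rows --series '[-0.2,-0.2,-0.2,0,-0.4,-0.4,-0.4,0,-0.6,-0.6,-0.42,0,-0.8,-0.8,-0.42,0,-0.84,-0.81,-0.42,0]' --hand 0.5 --squeeze 25

```text
t: 1.98
tcp_pos: [0.3389, 0.3869, 0.3301]
tcp_rot: [[-0.927, 0.376, 0.001], [0.376, 0.927, -0.0], [-0.001, 0.0, -1.0]]
ft_force: [-0.5, 1.0, 0.1]
opening: 0.043
grasp_force: 0.0
```

Request:
play_rows --series '[-0.2,-0.2,0,0,-0.4,-0.4,0,0,-0.6,-0.6,0,0,-0.8,-0.78,0,0,-0.84,-0.81,0,0]'

```text
t: 2.6
tcp_pos: [0.434, 0.1763, 0.3297]
tcp_rot: [[-0.928, 0.374, 0.001], [0.374, 0.928, 0.0], [-0.001, 0.0, -1.0]]
ft_force: [0.3, 0.0, 0.2]
opening: 0.0426
grasp_force: 0.0
```

Request:
play_rows --series '[-0.2,-0.2,0,-0.04,-0.4,-0.4,0,-0.08,-0.6,-0.6,0,-0.12,-0.8,-0.78,0,-0.147,-0.84,-0.81,0,-0.147]'

```text
t: 3.22
tcp_pos: [0.5303, -0.0356, 0.3296]
tcp_rot: [[-0.996, 0.087, 0.001], [0.087, 0.996, -0.002], [-0.001, -0.002, -1.0]]
ft_force: [0.6, -0.2, -0.9]
opening: 0.0428
grasp_force: 0.0
```

```bash
python3 - <<'E'
from h import *
cap('wrist','w1.png');c=optics.get_calibration('wrist')
print(rect('cover','wrist',.049))
for n in ('lip_tab_post','hood_tab_post','lip_tab','hood_tab','lip','hood','flux_jar','solder_reel'):
    for q in spotter.spot_in(n,'wrist')[:2]: print(n,round(q['conf'],2),np.round(np.array(q['position'])*[640,400]),np.round(atz(c,np.array(q['position'])*[640,400],.083 if 'post' in n else .054),4))
goto([.656,.057,.12],85.3)
E
```

```text
[552.79 -26.55 216.63 220.28  85.54   0.58]
lip_tab_post 0.74 [388. 239.] [0.6465 0.0538 0.083 ]
hood_tab_post 0.63 [249. 109.] [ 0.4501 -0.1185  0.083 ]
hood_tab_post 0.61 [305.  96.] [ 0.441  -0.0471  0.083 ]
lip_tab 0.57 [388. 237.] [0.6585 0.0608 0.054 ]
hood_tab 0.82 [250. 109.] [ 0.4509 -0.1238  0.054 ]
lip 0.58 [308.  96.] [ 0.4402 -0.0442  0.054 ]
hood 0.91 [306.  96.] [ 0.4403 -0.0467  0.054 ]
flux_jar 0.84 [353. 277.] [0.726  0.0027 0.054 ]
flux_jar 0.72 [581. 126.] [0.5111 0.3276 0.054 ]
solder_reel 0.87 [290. 287.] [ 0.7364 -0.1039  0.054 ]
tcp [ 0.5288 -0.0312  0.3293] ya 85.44 j7 87.7 SHIFT [-0.5989  0.4896  1.0464] TURN 0.0012
```

View pics/w1.png

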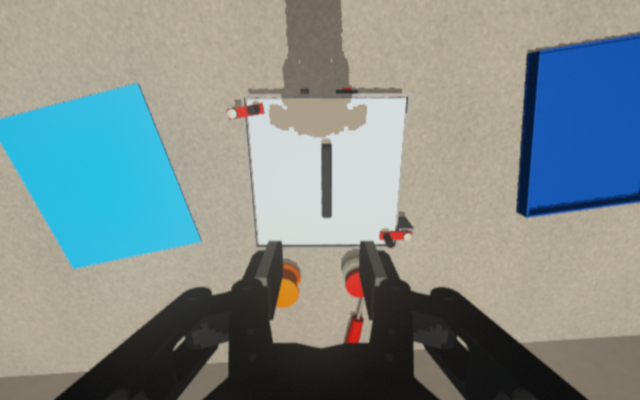

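Request:
play_rows --series '[-0.2,0.17,0.2,0,-0.4,0.34,0.4,0,-0.58,0.49,0.6,0,-0.58,0.49,0.8,0,-0.58,0.49,0.95,0]'

```text
t: 4.35
tcp_pos: [0.6519, 0.0578, 0.1362]
tcp_rot: [[-0.997, 0.079, -0.003], [0.079, 0.997, -0.0], [0.003, -0.001, -1.0]]
ft_force: [0.1, 1.4, -0.1]
opening: 0.0431
grasp_force: 0.0
```

```bash
python3 - <<'E'
from h import *
cap('wrist','w2.png');c=optics.get_calibration('wrist')
for n in ('lip_tab_post','lip_tab'):
    for q in spotter.spot_in(n,'wrist')[:2]: print(n,round(q['conf'],2),np.round(np.array(q['position'])*[640,400]),np.round(atz(c,np.array(q['position'])*[640,400],.083 if 'post' in n else .054),4))
goto([.6525,.058,.074],85.4)
E
```

```text
lip_tab_post 0.88 [324. 220.] [0.6429 0.0591 0.083 ]
lip_tab 0.66 [325. 218.] [0.6536 0.0597 0.054 ]
tcp [0.6509 0.0564 0.1372] ya 85.36 j7 91.3 SHIFT [-0.0089  0.0091  0.3157] TURN -0.0003
```

View pics/w2.png

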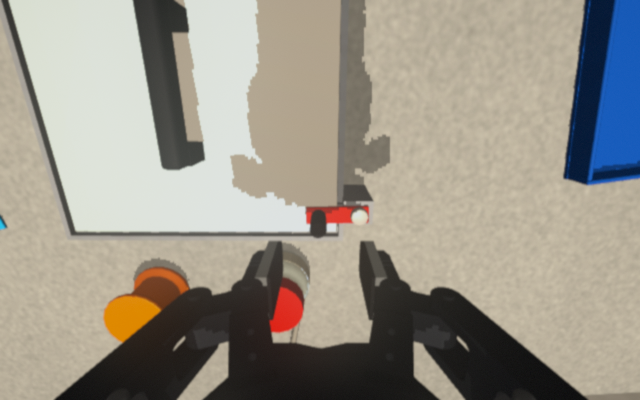

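Request:
play_rows --series '[0,0,0.08,0,0,0,0.16,0,0,0,0.24,0,0,0,0.315,0,0,0,0.315,0]'

```text
t: 5.12
tcp_pos: [0.6511, 0.0558, 0.0742]
tcp_rot: [[-0.997, 0.082, -0.004], [0.082, 0.997, -0.001], [0.004, -0.001, -1.0]]
ft_force: [-0.9, 0.8, 0.2]
opening: 0.0427
grasp_force: 0.0
```

Request:
play_rows --series '[0,0,0,0,0,0,0,0,0,0,0,0,0,0,0,0,0,0,0,0]' --hand 0 --squeeze 25

```text
t: 5.75
tcp_pos: [0.6534, 0.0556, 0.077]
tcp_rot: [[-0.997, 0.082, 0.002], [0.082, 0.997, 0.0], [-0.002, 0.0, -1.0]]
ft_force: [-0.0, -0.1, 3.0]
opening: 0.0107
grasp_force: 24.6
```

Request:
play_rows --series '[-0.025,0.002,0,0,-0.047,0.007,0,0,-0.07,0.016,0,0,-0.09,0.028,0,0,-0.109,0.043,0,0]'

```text
t: 6.38
tcp_pos: [0.6737, 0.0592, 0.0768]
tcp_rot: [[-0.997, 0.083, -0.004], [0.083, 0.997, -0.004], [0.004, -0.004, -1.0]]
ft_force: [-5.3, -5.4, 6.9]
opening: 0.0108
grasp_force: 25.2
```

Request:
play_rows --series '[-0.016,0.018,0,0,-0.03,0.039,0,0,-0.04,0.06,0,0,-0.047,0.083,0,0,-0.051,0.12,0,0]'

```text
t: 7.0
tcp_pos: [0.6911, 0.0744, 0.0774]
tcp_rot: [[-0.996, 0.087, 0.009], [0.087, 0.996, -0.014], [-0.011, -0.013, -1.0]]
ft_force: [9.6, -12.2, -3.2]
opening: 0.0107
grasp_force: 24.5
```

Request:
play_rows --series '[0,0,0,0,0,0,0,0,0,0,0,0]' --hand 0.45

```text
t: 7.38
tcp_pos: [0.6865, 0.0871, 0.0757]
tcp_rot: [[-0.997, 0.08, -0.002], [0.08, 0.997, 0.001], [0.002, 0.001, -1.0]]
ft_force: [0.2, 0.2, 0.8]
opening: 0.0382
grasp_force: 0.0
```

```bash
python3 - <<'E'
from h import *
goto([.456,-.116,.14],85.3)
E
```

```text
tcp [0.6865 0.0871 0.0757] ya 85.4 j7 90.9 SHIFT [ 1.0677 -1.1043 -0.3208] TURN 0.0009
```

Request:
play_rows --series '[0,0,-0.15,0,0,0,-0.32,0,0.15,-0.1,-0.5,0,0.3,-0.2,-0.5,0,0.3,-0.2,-0.5,0]'

```text
t: 8.0
tcp_pos: [0.6214, 0.0487, 0.1764]
tcp_rot: [[-0.996, 0.085, -0.002], [0.085, 0.996, 0.001], [0.003, 0.0, -1.0]]
ft_force: [0.2, 0.5, -1.2]
opening: 0.0383
grasp_force: 0.0
```

```bash
python3 - <<'E'
from h import *
im=cap('wrist');c=optics.get_calibration('wrist')
C=np.array([.554,-.029]);
for n in ('lip_tab_post','lip_tab'):
    for q in spotter.spot_in(n,'wrist')[:2]: print(n,round(q['conf'],2),np.round(np.array(q['position'])*[640,400]),np.round(atz(c,np.array(q['position'])*[640,400],.083 if 'post' in n else .054),4))
p=proj(c,[.67,.08,.06]).astype(int);print(p)
x,y=max(0,p[0]-110),max(0,p[1]-90)
cv2.imwrite('pics/w3.png',cv2.resize(im[y:y+180,x:x+220,::-1],None,fx=3,fy=3)); print(x,y)
goto([.456,-.116,.14],85.3)
E
```

```text
lip_tab 0.95 [352. 245.] [0.678  0.0767 0.054 ]
[355 240]
245 150
tcp [0.6245 0.0522 0.1762] ya 85.41 j7 90.0 SHIFT [ 0.7723 -0.9061  0.1796] TURN 0.0009
```

View pics/w3.png

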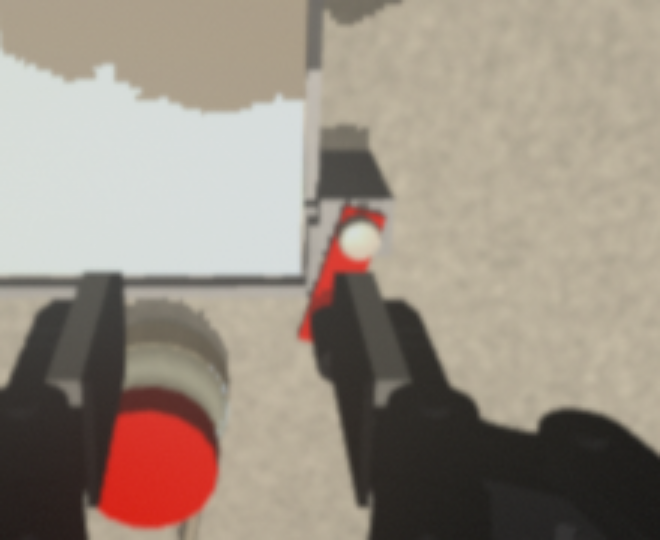

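```bash
python3 - <<'E'
from h import *
c=optics.get_calibration('wrist')
P=atz(c,[245+360/3,150+240/3],.056);print(P)
th=1.15-np.radians(4.6)
for P in (P[:2],np.array([.6551,.0875])):
  post=P+.032*np.array([np.sin(th),-np.cos(th)]);print(post)
goto([.684,.075,.10],85.3)
E
```

```text
[0.66295495 0.09167883 0.056     ]
[0.69102099 0.07630685]
[0.68316603 0.07212802]
tcp [0.6245 0.0522 0.1762] ya 85.41 j7 90.0 SHIFT [-0.2875  0.1369  0.381 ] TURN 0.0009
```

Request:
play_rows --series '[-0.15,0.07,0,0,-0.312,0.137,0.1,0,-0.312,0.137,0.3,0,-0.312,0.137,0.51,0,-0.312,0.137,0.51,0]'

```text
t: 8.78
tcp_pos: [0.6851, 0.0744, 0.0688]
tcp_rot: [[-0.997, 0.08, -0.01], [0.08, 0.997, -0.001], [0.01, -0.002, -1.0]]
ft_force: [-0.5, 0.2, 0.6]
opening: 0.0383
grasp_force: 0.0
```

Request:
play_rows --series '[0,0,0,0,0,0,0,0,0,0,0,0,0,0,0,0,0,0,0,0]' --hand 0

```text
t: 9.4
tcp_pos: [0.6905, 0.0736, 0.0763]
tcp_rot: [[-0.997, 0.081, 0.004], [0.081, 0.997, 0.001], [-0.004, 0.002, -1.0]]
ft_force: [1.6, 1.5, 4.9]
opening: 0.0107
grasp_force: 25.9
```

Request:
play_rows --series '[-0.005,0.025,0,0,-0.005,0.05,0,0,-0.005,0.08,0,0,-0.005,0.1,0,0,-0.005,0.1,0,0]'

```text
t: 10.02
tcp_pos: [0.6949, 0.0842, 0.0764]
tcp_rot: [[-0.996, 0.085, 0.008], [0.085, 0.996, -0.01], [-0.009, -0.01, -1.0]]
ft_force: [4.8, -7.1, 3.4]
opening: 0.0108
grasp_force: 25.9
```

Request:
play_rows --series '[0,0,0,0,0,0,0,0]'

```text
t: 10.28
tcp_pos: [0.6949, 0.0842, 0.0764]
tcp_rot: [[-0.996, 0.085, 0.008], [0.085, 0.996, -0.01], [-0.009, -0.009, -1.0]]
ft_force: [4.8, -6.8, 3.2]
opening: 0.0109
grasp_force: 25.8
```

Request:
play_rows --series '[0,0,0,0,0,0,0,0,0,0,0,0]' --hand 0.45

```text
t: 10.65
tcp_pos: [0.6899, 0.0938, 0.0732]
tcp_rot: [[-0.997, 0.08, -0.003], [0.08, 0.997, 0.0], [0.003, 0.0, -1.0]]
ft_force: [-0.3, 0.7, -1.2]
opening: 0.0385
grasp_force: 0.0
```

Request:
play_rows --series '[0,0,-0.15,0,0,0,-0.32,0,0.15,-0.1,-0.5,0,0.3,-0.2,-0.5,0,0.3,-0.2,-0.5,0]'

```text
t: 11.28
tcp_pos: [0.6252, 0.0557, 0.1741]
tcp_rot: [[-0.996, 0.085, -0.003], [0.085, 0.996, 0.0], [0.003, -0.0, -1.0]]
ft_force: [0.1, -0.3, -0.5]
opening: 0.0384
grasp_force: 0.0
```

```bash
python3 - <<'E'
from h import *
im=cap('wrist');c=optics.get_calibration('wrist')
r=spotter.masks_of('lip_tab','wrist');print([round(q['conf'],2) for q in r])
p=proj(c,[.67,.08,.06]).astype(int)
x,y=max(0,p[0]-110),max(0,p[1]-90)
cv2.imwrite('pics/w4.png',cv2.resize(im[y:y+180,x:x+220,::-1],None,fx=3,fy=3)); print(x,y)
hs=cv2.cvtColor(im,cv2.COLOR_RGB2HSV)
m=r[0]['pixels']&((hs[...,0]<8)|(hs[...,0]>172))&(hs[...,1]>150)
ys,xs=np.nonzero(m);W=np.array([atz(c,q,.054)[:2] for q in zip(xs,ys)],np.float32)
v=cv2.fitLine(W,cv2.DIST_L2,0,.01,.01).ravel();print(len(xs),v,np.degrees(np.arctan2(v[1],v[0])),W.min(0),W.max(0))
goto([.456,-.116,.14],85.3)
E
```

```text
[0.94]
238 148
184 [ 0.96621597 -0.25773376  0.67635155  0.08553039] -14.935634 [0.65158075 0.07974476] [0.69993615 0.09534176]
tcp [0.6278 0.0587 0.1741] ya 85.35 j7 89.7 SHIFT [ 0.7851 -0.9403  0.1697] TURN 0.0004
```

View pics/w4.png

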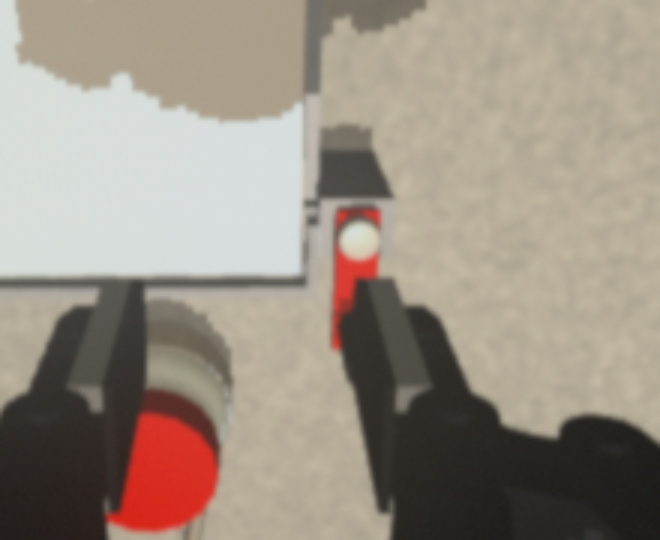

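Request:
play_rows --series '[0.2,-0.24,0,0,0.4,-0.48,0,0,0.6,-0.72,0,0,0.79,-0.95,0.1,0,0.79,-0.95,0.17,0]'

```text
t: 12.0
tcp_pos: [0.452, -0.1218, 0.1394]
tcp_rot: [[-0.996, 0.089, -0.002], [0.089, 0.996, 0.001], [0.002, 0.0, -1.0]]
ft_force: [1.1, 0.1, -0.1]
opening: 0.0386
grasp_force: 0.0
```

```bash
python3 - <<'E'
from h import *
cap('wrist');c=optics.get_calibration('wrist')
for n in ('hood_tab_post','hood_tab'):
    for q in spotter.spot_in(n,'wrist')[:2]: print(n,round(q['conf'],2),np.round(np.array(q['position'])*[640,400]),np.round(atz(c,np.array(q['position'])*[640,400],.07 if 'post' in n else .054),4))
goto([.455,-.118,.074],85.3)
E
```

```text
hood_tab_post 0.78 [321. 211.] [ 0.4483 -0.1189  0.07  ]
hood_tab 0.73 [380. 182.] [ 0.4346 -0.0722  0.054 ]
hood_tab 0.7 [323. 210.] [ 0.4539 -0.118   0.054 ]
tcp [ 0.4561 -0.1176  0.1399] ya 85.41 j7 104.8 SHIFT [ 0.0052 -0.0022  0.3295] TURN 0.001
```

Request:
play_rows --series '[0.01,0,0.1,0,0.01,0,0.2,0,0.01,0,0.33,0,0.01,0,0.33,0]'

```text
t: 12.65
tcp_pos: [0.4537, -0.1167, 0.0732]
tcp_rot: [[-0.997, 0.078, -0.003], [0.078, 0.997, -0.0], [0.003, -0.001, -1.0]]
ft_force: [-0.2, 0.2, -0.0]
opening: 0.0384
grasp_force: 0.0
```

Request:
play_rows --series '[0,0,0,0,0,0,0,0,0,0,0,0,0,0,0,0,0,0,0,0]' --hand 0

```text
t: 13.28
tcp_pos: [0.4549, -0.1181, 0.0753]
tcp_rot: [[-0.997, 0.081, 0.003], [0.081, 0.997, 0.001], [-0.003, 0.001, -1.0]]
ft_force: [1.8, 2.4, 5.8]
opening: 0.0107
grasp_force: 25.8
```

Request:
play_rows --series '[0.03,-0.002,0,0,0.06,-0.01,0,0,0.09,-0.03,0,0,0.12,-0.06,0,0,0.15,-0.09,0,0]'

```text
t: 13.9
tcp_pos: [0.4245, -0.1332, 0.0753]
tcp_rot: [[-0.997, 0.08, 0.005], [0.08, 0.997, 0.0], [-0.005, 0.001, -1.0]]
ft_force: [4.0, 1.7, 2.4]
opening: 0.011
grasp_force: 25.5
```

Request:
play_rows --series '[0.015,-0.04,0,0,0.015,-0.08,0,0,0.015,-0.12,0,0,0.01,-0.14,0,0,0.01,-0.14,0,0]'

```text
t: 14.52
tcp_pos: [0.4168, -0.1519, 0.0746]
tcp_rot: [[-0.997, 0.076, -0.007], [0.076, 0.997, 0.017], [0.008, 0.016, -1.0]]
ft_force: [-3.0, 20.9, 20.0]
opening: 0.0112
grasp_force: 26.8
```

Request:
play_rows --series '[0,0,0,0,0,0,0,0]'

```text
t: 14.78
tcp_pos: [0.4168, -0.1519, 0.0746]
tcp_rot: [[-0.997, 0.076, -0.007], [0.076, 0.997, 0.016], [0.008, 0.016, -1.0]]
ft_force: [-2.7, 20.0, 20.0]
opening: 0.0108
grasp_force: 26.7
```

```bash
python3 - <<'E'
from h import *
goto([.455,-.118,.074],85.3)
E
```

```text
tcp [ 0.4168 -0.1519  0.0746] ya 85.64 j7 117.2 SHIFT [-0.1778  0.1832  0.0047] TURN 0.003
```

Request:
play_rows --series '[0,0,0,0,0,0,0,0,0,0,-0.15,0,0,0,-0.3,0,0,0,-0.35,0]' --hand 0.45

```text
t: 15.4
tcp_pos: [0.4175, -0.1631, 0.1452]
tcp_rot: [[-0.996, 0.084, 0.002], [0.084, 0.996, -0.001], [-0.002, -0.001, -1.0]]
ft_force: [0.7, -0.1, -0.5]
opening: 0.0385
grasp_force: 0.0
```

Request:
play_rows --series '[-0.15,0.15,0,0,-0.3,0.3,0,0,-0.45,0.45,0,0,-0.6,0.58,0,0,-0.6,0.58,0,0]'

```text
t: 16.02
tcp_pos: [0.5484, -0.0532, 0.1431]
tcp_rot: [[-0.997, 0.076, -0.0], [0.076, 0.997, -0.001], [0.0, -0.001, -1.0]]
ft_force: [-0.6, 0.3, -0.1]
opening: 0.0382
grasp_force: 0.0
```

```bash
python3 - <<'E'
from h import *
im=cap('wrist','w5.png')
cap('top')
print(rect('cover','top',.049))
for n in ('lip_tab','hood_tab','lip_tab_post','hood_tab_post'):
    for q in spotter.spot_in(n,'top')[:1]: print(n,round(q['conf'],2),np.round(atz(optics.get_calibration('top'),np.array(q['position'])*[640,400],.054),4))
goto([.555,-.030,.076],85.4)
E
```

```text
[561.31  32.9   91.62 221.08  85.27   0.58]
lip_tab 0.52 [0.6785 0.0823 0.054 ]
hood_tab 0.57 [ 0.4207 -0.1524  0.054 ]
tcp [ 0.5455 -0.0572  0.1441] ya 85.18 j7 100.5 SHIFT [-0.0361  0.1395  0.3403] TURN -0.0019
```

View pics/w5.png

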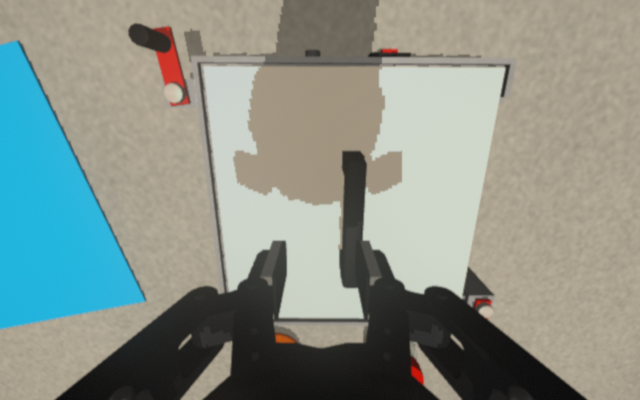

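Request:
play_rows --series '[-0.036,0.07,0,0,-0.036,0.14,0,0,-0.036,0.14,0.12,0,-0.036,0.14,0.24,0,-0.036,0.14,0.34,0]'

```text
t: 17.0
tcp_pos: [0.5561, -0.0269, 0.0752]
tcp_rot: [[-0.997, 0.08, -0.0], [0.08, 0.997, 0.001], [0.0, 0.001, -1.0]]
ft_force: [-0.7, -0.1, -0.7]
opening: 0.0387
grasp_force: 0.0
```

Request:
play_rows --series '[0,0,0,0,0,0,0,0,0,0,0,0,0,0,0,0,0,0,0,0]' --hand 0 --squeeze 80

```text
t: 17.62
tcp_pos: [0.5563, -0.0287, 0.0766]
tcp_rot: [[-0.997, 0.082, 0.001], [0.082, 0.997, 0.0], [-0.001, 0.0, -1.0]]
ft_force: [-0.1, -0.5, -2.2]
opening: 0.0125
grasp_force: 79.0
```

Request:
play_rows --series '[0,0,-0.05,0,0,0,-0.1,0,0,0,-0.2,0,0,0,-0.35,0,0,0,-0.5,0]'

```text
t: 18.25
tcp_pos: [0.5562, -0.0287, 0.1784]
tcp_rot: [[-0.997, 0.082, 0.001], [0.082, 0.997, 0.0], [-0.001, 0.0, -1.0]]
ft_force: [0.2, -0.1, -2.6]
opening: 0.0128
grasp_force: 79.0
```

```bash
python3 - <<'E'
from h import *
s=sensors.observe();print(s['ft_force'],s['opening'],s['grasp_force'])
cap('top');c=optics.get_calibration('top')
for i in range(1,5):
    print(i,[(round(q['conf'],2),np.round(atz(c,np.array(q['position'])*[640,400],.028),3)) for q in spotter.spot_in('bar%d'%i,'top')[:4]])
goto([.55,-.402,.14],85.4)
E
```

```text
[ 0.16151271 -0.08930545 -2.58988065] 0.012756043800012277 78.97049188613892
1 []
2 []
3 []
4 []
tcp [ 0.5554 -0.0283  0.176 ] ya 85.32 j7 96.2 SHIFT [-0.1253 -1.8643  0.1789] TURN -0.0007
```

Request:
play_rows --series '[-0.01,-0.15,0,0,-0.02,-0.35,0,0,-0.04,-0.55,0,0,-0.05,-0.75,0,0,-0.06,-0.93,0,0]'

```text
t: 19.12
tcp_pos: [0.5512, -0.216, 0.1743]
tcp_rot: [[-0.997, 0.082, -0.004], [0.082, 0.997, 0.0], [0.004, 0.0, -1.0]]
ft_force: [0.9, 0.6, -2.3]
opening: 0.0128
grasp_force: 79.0
```

Request:
play_rows --series '[-0.01,-0.2,0,0,-0.02,-0.4,0,0,-0.04,-0.6,0,0,-0.05,-0.8,0,0,-0.06,-0.93,0,0]'

```text
t: 19.75
tcp_pos: [0.5474, -0.4032, 0.1738]
tcp_rot: [[-0.996, 0.084, -0.004], [0.084, 0.996, 0.001], [0.004, 0.0, -1.0]]
ft_force: [0.9, -0.4, -2.2]
opening: 0.013
grasp_force: 79.0
```

```bash
python3 - <<'E'
from h import *
s=sensors.observe();print(s['ft_force'],s['opening'],s['grasp_force'])
goto([.55,-.402,.036],85.4)
cap('top','t2.png')
E
```

```text
[ 0.920791   -0.44864758 -2.24247476] 0.013047067244615263 79.03186440467834
tcp [ 0.5474 -0.4032  0.1738] ya 85.17 j7 135.3 SHIFT [-0.0155  0.0068  0.6891] TURN -0.002
```

View pics/t2.png

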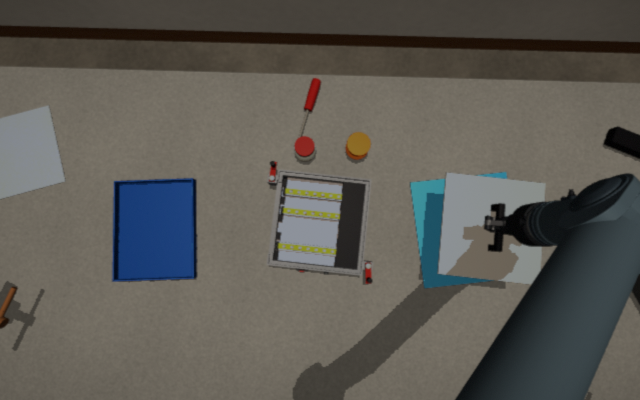

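The top view now shows three bars at rows ≈193, 213 and 250 (lanes +67.5, +22.5 and -67.5). The hood is on the -y side, and the cover is held above the mat.

Request:
play_rows --series '[0,0,0.15,0,0,0,0.35,0,0,0,0.5,0,0,0,0.6,0,0,0,0.66,0]'

```text
t: 20.42
tcp_pos: [0.5488, -0.4004, 0.0421]
tcp_rot: [[-0.997, 0.081, -0.002], [0.081, 0.997, 0.001], [0.003, 0.001, -1.0]]
ft_force: [-0.1, 0.6, -1.8]
opening: 0.0125
grasp_force: 79.0
```

Request:
play_rows --series '[0,0,0.01,0,0,0,0.025,0,0,0,0.035,0,0,0,0.035,0]'

```text
t: 20.92
tcp_pos: [0.5499, -0.4015, 0.0378]
tcp_rot: [[-0.997, 0.082, 0.001], [0.082, 0.997, -0.0], [-0.001, -0.0, -1.0]]
ft_force: [-0.1, -0.5, -2.2]
opening: 0.0125
grasp_force: 79.0
```

Request:
play_rows --series '[0,0,0,0,0,0,0,0,0,0,0,0,0,0,-0.02,0,0,0,-0.05,0]' --hand 0.45

```text
t: 21.55
tcp_pos: [0.5495, -0.4012, 0.0475]
tcp_rot: [[-0.997, 0.082, -0.0], [0.082, 0.997, 0.0], [0.0, 0.0, -1.0]]
ft_force: [-0.4, -1.9, -0.2]
opening: 0.0386
grasp_force: 0.0
```

Request:
play_rows --series '[0,0,-0.1,0,0,0,-0.3,0,0,0,-0.5,0,0,0.2,-0.7,0.05,0,0.4,-0.7,0.12]'

```text
t: 22.18
tcp_pos: [0.5584, -0.3241, 0.1937]
tcp_rot: [[-0.946, 0.323, 0.01], [0.323, 0.946, -0.004], [-0.011, -0.001, -1.0]]
ft_force: [0.1, 0.3, -0.8]
opening: 0.0384
grasp_force: 0.0
```

```bash
python3 - <<'E'
from h import *
goto([.6,.05,.2],-4.6)
cap('top');c=optics.get_calibration('top');print(rect('cover','top',.008))
for i in (1,3,4):
    for r in spotter.masks_of('bar%d'%i,'top')[:4]: print(i,round(r['conf'],2),np.round(atz(c,np.array(r['position'])*[640,400],.028),4),r['pixels'].sum())
E
```

```text
tcp [ 0.5584 -0.3241  0.1937] ya 71.15 j7 115.5 SHIFT [ 0.407   1.8373 -0.0377] TURN 0.6611
[ 552.44 -395.75  209.26  220.7    85.25    0.96]
1 0.87 [0.4928 0.0042 0.028 ] 556
1 0.86 [ 0.6259 -0.0045  0.028 ] 511
1 0.83 [ 0.5826 -0.0046  0.028 ] 484
3 0.87 [0.4928 0.0042 0.028 ] 556
3 0.86 [ 0.6259 -0.0045  0.028 ] 511
3 0.83 [ 0.5826 -0.0046  0.028 ] 484
4 0.87 [0.4928 0.0042 0.028 ] 556
4 0.86 [ 0.6259 -0.0045  0.028 ] 511
4 0.83 [ 0.5826 -0.0046  0.028 ] 484
```

Request:
play_rows --series '[0.05,0.2,0,0,0.1,0.42,0,0,0.15,0.65,0,0,0.2,0.85,0,0,0.2,0.93,0,0]' --hand 0.38

```text
t: 23.05
tcp_pos: [0.5772, -0.1311, 0.1872]
tcp_rot: [[-0.949, 0.314, -0.0], [0.314, 0.949, 0.001], [0.0, 0.0, -1.0]]
ft_force: [0.3, -0.1, 0.0]
opening: 0.0326
grasp_force: 0.0
```

Request:
play_rows --series '[0.05,0.2,0,0.06,0.1,0.42,0,0.13,0.15,0.65,0,0.2,0.2,0.85,0,0.27,0.2,0.91,0,0.33]'

```text
t: 23.68
tcp_pos: [0.5975, 0.0545, 0.1873]
tcp_rot: [[-0.555, 0.832, 0.001], [0.832, 0.555, -0.0], [-0.001, 0.0, -1.0]]
ft_force: [-0.2, 0.2, -0.7]
opening: 0.0326
grasp_force: 0.0
```

Request:
play_rows --series '[0,0,0,0.08,0,0,0,0.16,0,0,0,0.25,0,0,0,0.33,0,0,0,0.33]'

```text
t: 24.3
tcp_pos: [0.5973, 0.05, 0.1876]
tcp_rot: [[0.072, 0.997, 0.001], [0.997, -0.072, -0.003], [-0.003, 0.001, -1.0]]
ft_force: [-0.1, 0.8, 0.1]
opening: 0.0326
grasp_force: 0.0
```

```bash
python3 - <<'E'
from h import *
im=cap('wrist','w6.png');c=optics.get_calibration('wrist');goto([.6293,.0399,.10],-4.6)
for r in spotter.masks_of('bar4','wrist')[:5]:
    ys,xs=np.nonzero(r['pixels']);W=np.array([atz(c,q,.028)[:2] for q in zip(xs,ys)],np.float32)*1000
    v=cv2.fitLine(W,cv2.DIST_L2,0,.01,.01).ravel();(x,y),(a,b),t=cv2.minAreaRect(W)
    print(round(r['conf'],2),np.round([x,y,a,b,t],1),'x at y=40:',round(v[2]+v[0]/v[1]*(40-v[3]),1),'ang',np.degrees(np.arctan2(v[1],v[0])))
E
```

```text
tcp [0.5972 0.0505 0.1876] ya -4.07 j7 11.5 SHIFT [-0.0404  0.1637  0.438 ] TURN 0.0046
0.89 [624.9 -14.4 157.7  22.9  85.1] x at y=40: 629.3 ang 83.62167
0.73 [ 4.915e+02 -2.000e-01  1.523e+02  2.550e+01  8.600e+01] x at y=40: 494.4 ang 85.6389
0.64 [577.3 -10.3 156.   21.2  85.4] x at y=40: 581.2 ang 85.05979
```

View pics/w6.png

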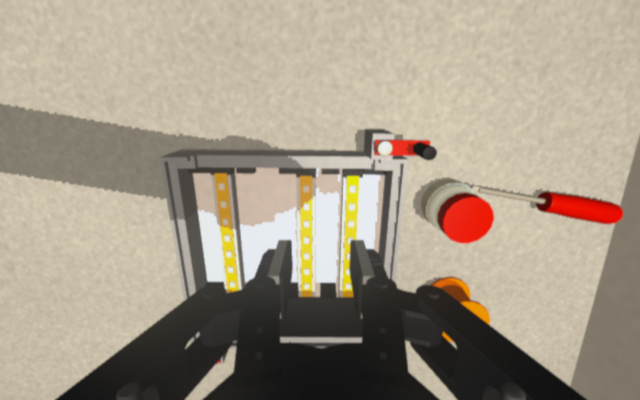

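Request:
play_rows --series '[-0.05,0.16,0.1,0.005,-0.05,0.16,0.25,0.005,-0.05,0.16,0.4,0.005,-0.05,0.16,0.5,0.005,-0.05,0.16,0.5,0.005]'

```text
t: 25.02
tcp_pos: [0.6266, 0.0404, 0.0858]
tcp_rot: [[0.08, 0.997, -0.003], [0.997, -0.08, -0.0], [-0.001, -0.003, -1.0]]
ft_force: [0.6, -0.6, 0.1]
opening: 0.0326
grasp_force: 0.0
```

```bash
python3 - <<'E'
from h import *
goto([.6293,.0399,.030],-4.6)
E
```

```text
tcp [0.6266 0.0404 0.0858] ya -4.61 j7 16.9 SHIFT [-0.001   0.0146  0.2787] TURN -0.0001
```

Request:
play_rows --series '[0,0.01,0.08,0,0,0.01,0.16,0,0,0.01,0.23,0,0,0.01,0.275,0,0,0.01,0.275,0]'

```text
t: 25.65
tcp_pos: [0.629, 0.0404, 0.0312]
tcp_rot: [[0.081, 0.997, -0.002], [0.997, -0.081, -0.0], [-0.0, -0.002, -1.0]]
ft_force: [0.1, 1.0, -0.0]
opening: 0.0326
grasp_force: 0.0
```

Request:
play_rows --series '[0,0,0,0,0,0,0,0,0,0,0,0,0,0,0,0,0,0,0,0]' --hand 0 --squeeze 35

```text
t: 26.28
tcp_pos: [0.63, 0.0405, 0.0326]
tcp_rot: [[0.081, 0.997, 0.001], [0.997, -0.081, 0.0], [0.0, 0.0, -1.0]]
ft_force: [-0.3, 0.6, 0.3]
opening: 0.019
grasp_force: 37.9
```

Request:
play_rows --series '[0,0,-0.03,0,0,0,-0.06,0,0,0,-0.09,0,0,0,-0.12,0,0,0,-0.155,0]'

```text
t: 26.9
tcp_pos: [0.6293, 0.0402, 0.0634]
tcp_rot: [[0.081, 0.997, -0.001], [0.997, -0.081, -0.0], [-0.0, -0.001, -1.0]]
ft_force: [-0.6, -0.3, -2.5]
opening: 0.0189
grasp_force: 36.9
```

Request:
play_rows --series '[0.05,0,-0.007,0,0.1,0,-0.014,0,0.15,0,-0.021,0,0.2,0,-0.028,0,0.25,0,-0.035,0]'

```text
t: 27.52
tcp_pos: [0.6339, 0.0912, 0.0703]
tcp_rot: [[0.081, 0.997, 0.0], [0.997, -0.081, 0.0], [0.0, 0.0, -1.0]]
ft_force: [-0.1, -0.2, -0.8]
opening: 0.0188
grasp_force: 37.1
```

Request:
play_rows --series '[0.03,0,-0.005,0,0.06,0,-0.01,0,0.1,0,-0.1,0,0.12,0,-0.25,0,0.12,0,-0.4,0]'

```text
t: 28.15
tcp_pos: [0.6362, 0.1149, 0.1523]
tcp_rot: [[0.08, 0.997, 0.001], [0.997, -0.08, 0.0], [0.0, 0.001, -1.0]]
ft_force: [0.1, 0.1, 0.1]
opening: 0.0189
grasp_force: 37.1
```

```bash
python3 - <<'E'
from h import *
s=sensors.observe();print(s['ft_force'],s['wrist_torque'],s['opening'],s['grasp_force'])
cap('side','s1.png')
def slot(k,gx=-.075):
    a=np.radians(3.8);return np.array([.527,.379])+[gx*np.cos(a)-k*np.sin(a),gx*np.sin(a)+k*np.cos(a)]
for k in(.055,0,-.055):print(slot(k))
goto(list(slot(.055))+[.13],93.8)
E
```

```text
[0.07890873 0.08994309 0.1028101 ] [ 0.09383211 -0.00756076  0.01473741] 0.018858911431099894 37.118119597435
[0.44851983 0.42890854]
[0.45216489 0.37402946]
[0.45580995 0.31915038]
tcp [0.6392 0.1143 0.1571] ya -4.65 j7 7.6 SHIFT [ 1.4901 -1.0789  0.1302] TURN 0.7116
```

View pics/s1.png

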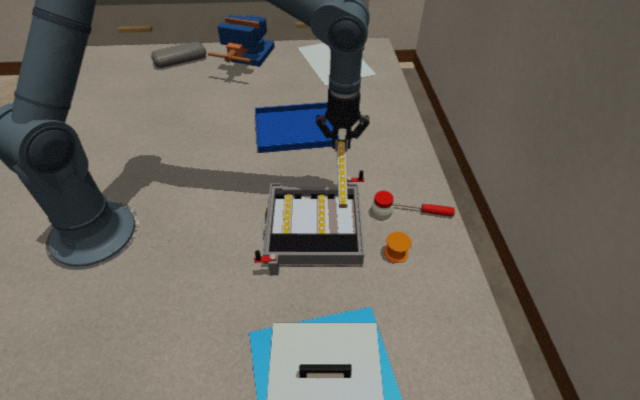

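Request:
play_rows --series '[0.15,-0.03,0,0,0.35,-0.07,0,0,0.55,-0.11,0,0,0.75,-0.15,0,0,0.8,-0.17,0,0]'

```text
t: 28.82
tcp_pos: [0.6141, 0.2819, 0.1508]
tcp_rot: [[0.074, 0.997, 0.0], [0.997, -0.074, 0.003], [0.003, 0.0, -1.0]]
ft_force: [0.7, 0.3, -0.8]
opening: 0.0184
grasp_force: 37.1
```

Request:
play_rows --series '[0.15,-0.03,0,0.06,0.35,-0.07,0,0.14,0.55,-0.11,0,0.22,0.75,-0.15,0,0.3,0.8,-0.17,0,0.36]'

```text
t: 29.45
tcp_pos: [0.5929, 0.4427, 0.1505]
tcp_rot: [[0.717, 0.697, 0.001], [0.697, -0.717, 0.001], [0.001, -0.001, -1.0]]
ft_force: [-0.7, 0.3, -0.2]
opening: 0.0189
grasp_force: 37.1
```

Request:
play_rows --series '[0,0,0,0.08,0,0,0,0.16,0,0,0,0.25,0,0,0,0.352,0,0,0,0.352]'

```text
t: 30.08
tcp_pos: [0.5946, 0.4374, 0.1509]
tcp_rot: [[0.998, 0.066, 0.001], [0.066, -0.998, -0.001], [0.001, 0.001, -1.0]]
ft_force: [0.4, -0.7, -0.1]
opening: 0.019
grasp_force: 37.1
```

```bash
python3 - <<'E'
from h import *
s=sensors.observe();print(s['ft_force'],s['opening'],s['grasp_force'])
goto([.598,.439,.0245],93.8)
cap('side','s2.png')
E
```

```text
[ 0.44609536 -0.71381936 -0.14602824] 0.018998971236640873 37.12787747383118
tcp [0.5946 0.4374 0.1509] ya -86.24 j7 -93.1 SHIFT [ 0.0165 -0.0077  0.6318] TURN -0.0004
```

View pics/s2.png

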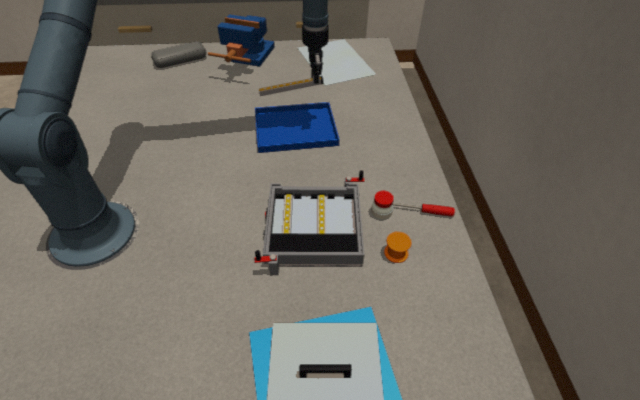

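Request:
play_rows --series '[0.016,-0.008,0.12,0,0.016,-0.008,0.25,0,0.016,-0.008,0.36,0,0.016,-0.008,0.46,0,0.016,-0.008,0.52,0]'

```text
t: 30.75
tcp_pos: [0.5963, 0.44, 0.044]
tcp_rot: [[0.998, 0.066, -0.002], [0.066, -0.998, -0.001], [-0.002, 0.001, -1.0]]
ft_force: [-0.0, -0.4, 2.3]
opening: 0.0187
grasp_force: 37.4
```

Request:
play_rows --series '[0,0,0.03,0,0,0,0.06,0,0,0,0.085,0,0,0,0.11,0,0,0,0.11,0]' --squeeze 22

```text
t: 31.38
tcp_pos: [0.5977, 0.4407, 0.025]
tcp_rot: [[0.998, 0.066, 0.002], [0.066, -0.998, 0.001], [0.002, -0.001, -1.0]]
ft_force: [1.9, 0.6, 2.7]
opening: 0.0188
grasp_force: 37.6
```

```bash
python3 - <<'E'
from h import *
s=sensors.observe();print(s['ft_force'],s['wrist_torque'],s['opening'],s['grasp_force'])
goto([.598,.439,.0245],93.8)
E
```

```text
[1.87170773 0.61216345 2.73644361] [ 0.01615531 -0.06299362 -0.03191846] 0.018846036204881813 37.58215248584747
tcp [0.5977 0.4407 0.025 ] ya -86.23 j7 -90.3 SHIFT [0.0007 0.0087 0.0024] TURN -0.0003
```

Request:
play_rows --series '[0,0,0,0,0,0,0,0,0,0,-0.1,0,0,0,-0.3,0,0,0,-0.55,0]' --hand 0.38

```text
t: 32.0
tcp_pos: [0.5963, 0.4402, 0.1354]
tcp_rot: [[0.998, 0.066, -0.001], [0.066, -0.998, -0.001], [-0.001, 0.001, -1.0]]
ft_force: [0.8, 0.0, -1.1]
opening: 0.0326
grasp_force: 0.0
```

Request:
play_rows --series '[-0.02,0.2,0,0,-0.04,0.42,0,0,-0.06,0.65,0,0,-0.09,0.85,0,0,-0.103,0.99,0,0]'

```text
t: 32.62
tcp_pos: [0.5895, 0.2386, 0.1359]
tcp_rot: [[0.998, 0.063, 0.001], [0.063, -0.998, 0.001], [0.001, -0.001, -1.0]]
ft_force: [0.2, 1.5, -0.0]
opening: 0.0326
grasp_force: 0.0
```

Request:
play_rows --series '[-0.02,0.2,0,-0.06,-0.04,0.42,0,-0.14,-0.06,0.65,0,-0.22,-0.09,0.85,0,-0.3,-0.103,0.99,0,-0.36]'

```text
t: 33.25
tcp_pos: [0.5816, 0.0394, 0.1358]
tcp_rot: [[0.707, 0.708, 0.001], [0.708, -0.707, 0.001], [0.001, 0.001, -1.0]]
ft_force: [-0.2, 0.1, -0.2]
opening: 0.0326
grasp_force: 0.0
```

Request:
play_rows --series '[0,0,0,-0.08,0,0,0,-0.16,0,0,0,-0.25,0,0,0,-0.352,0,0,0,-0.352]'

```text
t: 33.88
tcp_pos: [0.5822, 0.042, 0.1356]
tcp_rot: [[0.083, 0.997, 0.002], [0.997, -0.083, 0.001], [0.002, 0.001, -1.0]]
ft_force: [-0.2, -0.3, -0.4]
opening: 0.0327
grasp_force: 0.0
```

```bash
cat >>h.py <<'E'
def barfit(cam,z,y0=40):
    c=optics.get_calibration(cam)
    for r in spotter.masks_of('bar3',cam)[:5]:
        ys,xs=np.nonzero(r['pixels']);W=np.array([atz(c,q,z)[:2] for q in zip(xs,ys)],np.float32)*1000
        v=cv2.fitLine(W,cv2.DIST_L2,0,.01,.01).ravel();(x,y),(a,b),t=cv2.minAreaRect(W)
        print(cam,round(r['conf'],2),np.round([x,y,a,b,t],1),'x at y0:',round(v[2]+v[0]/v[1]*(y0-v[3]),1),'ang',round(np.degrees(np.arctan2(v[1],v[0])),1))
E
python3 - <<'E'
from h import *
cap('wrist');barfit('wrist',.028)
cap('top');barfit('top',.026)
print(rect('cover','top',.008))
goto([.5825,.0435,.031],-4.6)
E
```

```text
wrist 0.92 [576.4 -11.2 159.8  21.8  85. ] x at y0: 580.7 ang 85.3
wrist 0.83 [492.7  14.9 120.2  25.3  85.8] x at y0: 494.6 ang 85.5
top 0.91 [520.9 430.7 196.6  27.4   4.2] x at y0: -4690.8 ang 4.3
top 0.87 [576.6 -27.9 103.1  20.5  85.5] x at y0: 579.9 ang 86.7
top 0.81 [490.6   2.2 146.9  19.4  86.2] x at y0: 493.5 ang 86.2
[ 551.94 -400.    218.63  224.96   85.19    0.89]
tcp [0.5819 0.0425 0.1344] ya -4.73 j7 12.8 SHIFT [0.0053 0.0026 0.517 ] TURN -0.0011
```

Request:
play_rows --series '[0,0,0.15,0,0,0,0.3,0,0,0,0.42,0,0,0,0.51,0,0,0,0.51,0]'

```text
t: 34.75
tcp_pos: [0.5808, 0.0425, 0.0308]
tcp_rot: [[0.081, 0.997, -0.003], [0.997, -0.081, -0.001], [-0.001, -0.003, -1.0]]
ft_force: [0.3, -1.1, 0.3]
opening: 0.0324
grasp_force: 0.0
```

Request:
play_rows --series '[0,0,0,0,0,0,0,0,0,0,0,0,0,0,0,0,0,0,0,0]' --hand 0 --squeeze 35

```text
t: 35.38
tcp_pos: [0.5824, 0.0427, 0.0328]
tcp_rot: [[0.081, 0.997, 0.001], [0.997, -0.081, 0.0], [0.0, 0.001, -1.0]]
ft_force: [0.3, 1.1, 3.1]
opening: 0.0193
grasp_force: 38.4
```

Request:
play_rows --series '[0,0,-0.03,0,0,0,-0.06,0,0,0,-0.09,0,0,0,-0.12,0,0,0,-0.155,0]'

```text
t: 36.0
tcp_pos: [0.5813, 0.0423, 0.0633]
tcp_rot: [[0.081, 0.997, -0.001], [0.997, -0.081, -0.0], [-0.0, -0.001, -1.0]]
ft_force: [-0.2, -0.2, -3.3]
opening: 0.0189
grasp_force: 37.2
```

Request:
play_rows --series '[0.05,0,-0.007,0,0.1,0,-0.014,0,0.15,0,-0.021,0,0.2,0,-0.028,0,0.25,0,-0.035,0]'

```text
t: 36.62
tcp_pos: [0.5861, 0.0935, 0.0703]
tcp_rot: [[0.08, 0.997, 0.0], [0.997, -0.08, 0.0], [0.0, 0.0, -1.0]]
ft_force: [0.2, 0.3, -0.5]
opening: 0.0187
grasp_force: 37.4
```

Request:
play_rows --series '[0.03,0,-0.005,0,0.06,0,-0.01,0,0.1,0,-0.1,0,0.12,0,-0.25,0,0.12,0,-0.42,0]'

```text
t: 37.25
tcp_pos: [0.5879, 0.117, 0.1559]
tcp_rot: [[0.081, 0.997, 0.0], [0.997, -0.081, 0.0], [0.0, 0.0, -1.0]]
ft_force: [1.3, -0.4, -1.3]
opening: 0.0187
grasp_force: 37.4
```

```bash
python3 - <<'E'
from h import *
s=sensors.observe();print(s['ft_force'],s['wrist_torque'],s['opening'],s['grasp_force'])
goto([.602,.384,.15],93.8)
E
```

```text
[ 1.26847345 -0.39683055 -1.3087349 ] [ 0.09404585 -0.00277063 -0.04596718] 0.018719437464906844 37.42140769958496
tcp [0.5879 0.117  0.1559] ya -4.62 j7 5.0 SHIFT [ 1.3365 -0.0373  0.0296] TURN 0.7119
```

Request:
play_rows --series '[0.15,-0.01,0,0,0.3,-0.02,0,0,0.45,-0.02,0,0,0.6,-0.02,0,0,0.67,-0.02,0,0]'

```text
t: 37.88
tcp_pos: [0.5948, 0.2532, 0.1553]
tcp_rot: [[0.078, 0.997, 0.001], [0.997, -0.078, 0.001], [0.001, 0.001, -1.0]]
ft_force: [0.5, -0.1, -0.6]
opening: 0.019
grasp_force: 37.5
```

Request:
play_rows --series '[0.15,0,0,0.06,0.3,0,0,0.14,0.45,0,0,0.22,0.6,-0.02,0,0.3,0.667,-0.02,0,0.36]'

```text
t: 38.5
tcp_pos: [0.6011, 0.386, 0.1547]
tcp_rot: [[0.719, 0.695, 0.0], [0.695, -0.719, 0.0], [0.0, -0.0, -1.0]]
ft_force: [0.0, -1.2, -0.5]
opening: 0.0186
grasp_force: 37.4
```

Request:
play_rows --series '[0,0,0,0.08,0,0,0,0.16,0,0,0,0.25,0,0,0,0.352,0,0,0,0.352]'

```text
t: 39.12
tcp_pos: [0.6019, 0.3828, 0.1548]
tcp_rot: [[0.998, 0.066, 0.001], [0.066, -0.998, -0.001], [0.001, 0.001, -1.0]]
ft_force: [-0.9, -0.1, -1.6]
opening: 0.0186
grasp_force: 37.4
```

```bash
python3 - <<'E'
from h import *
s=sensors.observe();print(s['ft_force'],s['wrist_torque'],s['opening'],s['grasp_force'])
goto([.602,.384,.0245],93.8)
cap('top');barfit('top',.02);cap('wrist');barfit('wrist',.02)
E
```

```text
[-0.94751525 -0.09366406 -1.62111524] [-0.03790999 -0.06833314  0.06885418] 0.018567059169600754 37.4453330039978
tcp [0.6019 0.3828 0.1548] ya -86.21 j7 -89.0 SHIFT [ 3.000e-04 -7.000e-03  6.513e-01] TURN -0.0001
top 0.96 [489.7   2.4 153.5  27.2  85.3] x at y0: 493.4 ang 85.4
top 0.8 [514.9 432.6 192.3  31.7   7.6] x at y0: -2336.6 ang 7.8
wrist 0.97 [556.3 436.6 133.6  24.4   3.6] x at y0: -10231.3 ang 2.1
wrist 0.85 [491.8  32.5  42.5  29.8  85.1] x at y0: 493.2 ang 63.5
wrist 0.57 [497.3 374.7 176.1  41.3   4.7] x at y0: -4765.3 ang 3.7
```

Request:
play_rows --series '[0,-0.005,0.12,0,0,-0.005,0.25,0,0,-0.005,0.38,0,0,-0.005,0.48,0,0,-0.005,0.54,0]'

```text
t: 39.95
tcp_pos: [0.6006, 0.384, 0.0439]
tcp_rot: [[0.998, 0.066, -0.002], [0.066, -0.998, -0.001], [-0.002, 0.001, -1.0]]
ft_force: [0.1, 0.1, 1.5]
opening: 0.0186
grasp_force: 37.7
```

Request:
play_rows --series '[0,0,0.03,0,0,0,0.06,0,0,0,0.085,0,0,0,0.11,0,0,0,0.11,0]' --squeeze 22

```text
t: 40.58
tcp_pos: [0.6025, 0.3848, 0.0252]
tcp_rot: [[0.998, 0.066, 0.002], [0.066, -0.998, 0.001], [0.002, -0.001, -1.0]]
ft_force: [2.0, 0.8, 3.0]
opening: 0.0186
grasp_force: 37.9
```

Request:
play_rows --series '[0,0,0,0,0,0,0,0,0,0,-0.1,0,0,0,-0.3,0,0,0,-0.55,0]' --hand 0.38

```text
t: 41.2
tcp_pos: [0.6008, 0.3843, 0.1354]
tcp_rot: [[0.998, 0.066, -0.001], [0.066, -0.998, -0.001], [-0.001, 0.001, -1.0]]
ft_force: [0.9, 0.5, 0.0]
opening: 0.0324
grasp_force: 0.0
```

```bash
python3 - <<'E'
from h import *
goto([.4945,.0507,.135],-4.6)
E
```

```text
tcp [0.6008 0.3843 0.1354] ya -86.24 j7 -88.6 SHIFT [-0.6398  1.6298  0.0041] TURN -0.7124
```

Request:
play_rows --series '[-0.07,0.18,0,0,-0.14,0.36,0,0,-0.21,0.54,0,0,-0.28,0.72,0,0,-0.32,0.815,0,0]'

```text
t: 41.82
tcp_pos: [0.548, 0.215, 0.1354]
tcp_rot: [[0.998, 0.062, 0.001], [0.062, -0.998, 0.001], [0.001, -0.001, -1.0]]
ft_force: [-0.4, 0.0, -0.1]
opening: 0.0327
grasp_force: 0.0
```

Request:
play_rows --series '[-0.07,0.18,0,-0.06,-0.14,0.36,0,-0.14,-0.21,0.54,0,-0.22,-0.28,0.72,0,-0.3,-0.32,0.815,0,-0.36]'

```text
t: 42.45
tcp_pos: [0.495, 0.0489, 0.1351]
tcp_rot: [[0.706, 0.708, 0.001], [0.708, -0.706, 0.001], [0.002, -0.0, -1.0]]
ft_force: [0.3, -0.2, -0.3]
opening: 0.0323
grasp_force: 0.0
```

Request:
play_rows --series '[0,0,0,-0.08,0,0,0,-0.16,0,0,0,-0.25,0,0,0,-0.352,0,0,0,-0.352]'

```text
t: 43.08
tcp_pos: [0.496, 0.0512, 0.1351]
tcp_rot: [[0.082, 0.997, 0.002], [0.997, -0.082, 0.002], [0.002, 0.001, -1.0]]
ft_force: [0.3, 0.3, 0.2]
opening: 0.0324
grasp_force: 0.0
```

```bash
python3 - <<'E'
from h import *
cap('wrist');barfit('wrist',.028,50)
cap('top');barfit('top',.024,50)
print(rect('cover','top',.008))
goto([.4945,.0507,.031],-4.6)
E
```

```text
wrist 0.85 [488.8  -4.8 158.6  20.8  85.7] x at y0: 492.9 ang 85.7
top 0.96 [521.1 430.5 197.2  25.1   4.2] x at y0: -4582.4 ang 4.3
top 0.79 [488.6 -24.   99.7  24.7  85.8] x at y0: 494.3 ang 85.8
top 0.78 [527.4 376.  196.7  25.1   3.9] x at y0: -4136.0 ang 4.0
[ 550.78 -400.41  219.62  222.87   85.46    0.65]
tcp [0.4953 0.0509 0.1343] ya -4.72 j7 7.3 SHIFT [-0.001  -0.0041  0.5167] TURN -0.0011
```

Request:
play_rows --series '[0,-0.005,0.15,0,0,-0.005,0.3,0,0,-0.005,0.42,0,0,-0.005,0.51,0,0,-0.005,0.51,0]'

```text
t: 43.95
tcp_pos: [0.4932, 0.0506, 0.0312]
tcp_rot: [[0.081, 0.997, -0.003], [0.997, -0.081, -0.001], [-0.001, -0.003, -1.0]]
ft_force: [-0.3, 0.3, 1.0]
opening: 0.0323
grasp_force: 0.0
```

Request:
play_rows --series '[0,0,0,0,0,0,0,0,0,0,0,0,0,0,0,0,0,0,0,0]' --hand 0 --squeeze 35

```text
t: 44.58
tcp_pos: [0.4947, 0.051, 0.0328]
tcp_rot: [[0.081, 0.997, 0.001], [0.997, -0.081, 0.001], [0.001, 0.001, -1.0]]
ft_force: [-1.4, -0.0, 3.3]
opening: 0.0189
grasp_force: 37.9
```

Request:
play_rows --series '[0,0,-0.03,0,0,0,-0.06,0,0,0,-0.09,0,0,0,-0.12,0,0,0,-0.155,0]'

```text
t: 45.2
tcp_pos: [0.4937, 0.0506, 0.0634]
tcp_rot: [[0.081, 0.997, -0.001], [0.997, -0.081, -0.0], [-0.0, -0.001, -1.0]]
ft_force: [0.2, -0.1, -2.5]
opening: 0.0191
grasp_force: 36.7
```

```bash
python3 - <<'E'
from h import *
goto([.4945,.0507,.031],-4.6)
E
```

```text
tcp [0.4937 0.0506 0.0634] ya -4.66 j7 13.8 SHIFT [0.0007 0.0043 0.1622] TURN -0.0005
```

Request:
play_rows --series '[0.05,0,-0.007,0,0.1,0,-0.014,0,0.15,0,-0.021,0,0.2,0,-0.028,0,0.25,0,-0.035,0]'

```text
t: 45.82
tcp_pos: [0.4983, 0.1017, 0.0703]
tcp_rot: [[0.08, 0.997, 0.0], [0.997, -0.08, -0.0], [-0.0, 0.0, -1.0]]
ft_force: [-1.2, -0.2, -0.9]
opening: 0.0185
grasp_force: 36.8
```

Request:
play_rows --series '[0.03,0,-0.005,0,0.06,0,-0.01,0,0.1,0,-0.1,0,0.12,0,-0.25,0,0.12,0,-0.42,0]'

```text
t: 46.45
tcp_pos: [0.4997, 0.1248, 0.1547]
tcp_rot: [[0.081, 0.997, -0.001], [0.997, -0.081, -0.001], [-0.001, -0.001, -1.0]]
ft_force: [1.0, 0.1, -1.2]
opening: 0.0186
grasp_force: 36.8
```

```bash
python3 - <<'E'
from h import *
s=sensors.observe();print(s['ft_force'],s['wrist_torque'],s['opening'],s['grasp_force'])
goto([.605,.327,.15],93.8)
E
```

```text
[ 0.97802201  0.13733266 -1.19518236] [ 0.11952527 -0.0224226   0.01451835] 0.01857742873623027 36.82003855705261
tcp [0.4997 0.1248 0.1547] ya -4.63 j7 -1.4 SHIFT [1.0501 0.443  0.0222] TURN 0.7118
```

Request:
play_rows --series '[0.12,0.05,0,0,0.24,0.1,0,0,0.36,0.15,0,0,0.48,0.2,0,0,0.525,0.22,0,0]'

```text
t: 47.08
tcp_pos: [0.5528, 0.2276, 0.1541]
tcp_rot: [[0.079, 0.997, 0.0], [0.997, -0.079, -0.0], [0.0, 0.0, -1.0]]
ft_force: [0.1, 0.5, -1.1]
opening: 0.0186
grasp_force: 36.8
```

Request:
play_rows --series '[0.12,0.05,0,0.06,0.24,0.1,0,0.14,0.36,0.15,0,0.22,0.48,0.2,0,0.3,0.525,0.222,0,0.36]'

```text
t: 47.7
tcp_pos: [0.6053, 0.3282, 0.1539]
tcp_rot: [[0.72, 0.694, -0.0], [0.694, -0.72, -0.0], [-0.0, 0.0, -1.0]]
ft_force: [-0.2, -0.3, -0.6]
opening: 0.0186
grasp_force: 36.8
```

Request:
play_rows --series '[0,0,0,0.08,0,0,0,0.16,0,0,0,0.25,0,0,0,0.352,0,0,0,0.352]'

```text
t: 48.32
tcp_pos: [0.6051, 0.3259, 0.1539]
tcp_rot: [[0.998, 0.066, -0.0], [0.066, -0.998, -0.002], [-0.0, 0.002, -1.0]]
ft_force: [0.2, -0.1, -0.8]
opening: 0.0189
grasp_force: 36.8
```

```bash
python3 - <<'E'
from h import *
s=sensors.observe();print(s['ft_force'],s['wrist_torque'],s['opening'],s['grasp_force'])
goto([.605,.327,.0245],93.8)
cap('side');barfit('side',.02)
E
```

```text
[ 0.17893734 -0.09334638 -0.83659457] [-0.08925053 -0.07543767  0.01204009] 0.018908095857989218 36.8364679813385
tcp [0.6051 0.3259 0.1539] ya -86.21 j7 -84.1 SHIFT [-0.     -0.0067  0.6471] TURN -0.0001
side 0.84 [538.5 477.  244.4  50.1  14.3] x at y0: -1114.9 ang 14.8
side 0.8 [526.3 367.1 198.4  42.3   2.9] x at y0: -5170.7 ang 3.3
side 0.74 [519.8 421.  193.8  35.1   5.6] x at y0: -3221.6 ang 5.8
```

Request:
play_rows --series '[0,-0.005,0.12,0,0,-0.005,0.25,0,0,-0.005,0.38,0,0,-0.005,0.48,0,0,-0.005,0.54,0]'

```text
t: 49.05
tcp_pos: [0.6044, 0.3274, 0.044]
tcp_rot: [[0.998, 0.066, -0.002], [0.066, -0.998, -0.001], [-0.002, 0.001, -1.0]]
ft_force: [-0.3, 0.4, 0.4]
opening: 0.0189
grasp_force: 37.0
```

Request:
play_rows --series '[0,0,0.03,0,0,0,0.06,0,0,0,0.085,0,0,0,0.107,0,0,0,0.107,0]' --squeeze 22

```text
t: 49.68
tcp_pos: [0.6058, 0.328, 0.0253]
tcp_rot: [[0.998, 0.066, 0.001], [0.066, -0.998, 0.0], [0.001, -0.0, -1.0]]
ft_force: [0.9, -0.0, 0.3]
opening: 0.0188
grasp_force: 37.2
```

Request:
play_rows --series '[0,0,0,0,0,0,0,0,0,0,-0.1,0,0,0,-0.3,0,0,0,-0.65,0]' --hand 0.45

```text
t: 50.3
tcp_pos: [0.6038, 0.3276, 0.1477]
tcp_rot: [[0.998, 0.066, -0.003], [0.066, -0.998, -0.001], [-0.003, 0.001, -1.0]]
ft_force: [0.3, 1.0, 0.8]
opening: 0.0384
grasp_force: 0.0
```

Request:
play_rows --series '[-0.1,0.25,0,0,-0.15,0.5,0,0,-0.2,0.75,0,0,-0.25,1,0,0,-0.25,1,0,0]'

```text
t: 50.92
tcp_pos: [0.5676, 0.1181, 0.1493]
tcp_rot: [[0.999, 0.054, 0.001], [0.054, -0.999, -0.0], [0.001, 0.0, -1.0]]
ft_force: [0.9, 0.8, -0.1]
opening: 0.0385
grasp_force: 0.0
```

```bash
python3 - <<'E'
from h import *
cap('top','t3.png');barfit('top',.02)
print(rect('cover','top',.008))
print('lb',[(round(q['conf'],2),np.round(np.array(q['position'])*[640,400])) for q in spotter.spot_in('bar2','top')])
goto([.55,-.4,.15],85.4)
E
```

```text
top 0.72 [546.1 434.1 148.1  25.2   4.4] x at y0: -6858.0 ang 3.1
top 0.65 [608.5 385.8  35.5  20.2   3.9] x at y0: 1937.1 ang -14.7
[ 551.8  -399.77  217.93  220.64   85.25    0.93]
lb [(0.72, array([132., 219.])), (0.41, array([359., 145.])), (0.17, array([367., 276.]))]
tcp [0.569  0.1267 0.1479] ya -86.1 j7 -66.1 SHIFT [-0.2736  2.6208 -0.014 ] TURN 0.0742
```

View pics/t3.png

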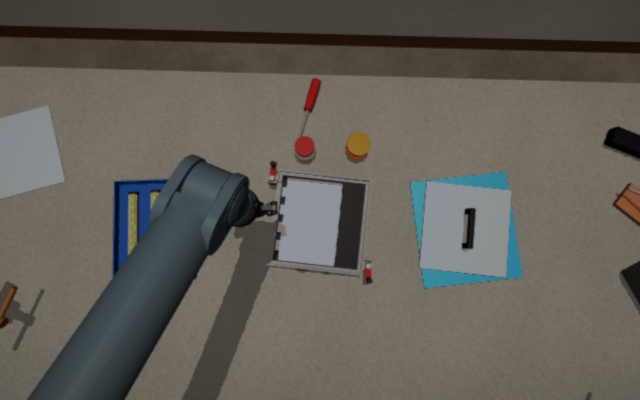

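Request:
play_rows --series '[-0.02,0.25,0,0,-0.05,0.5,0,0,-0.07,0.75,0,0,-0.1,1,0,0,-0.1,1,0,0]'

```text
t: 51.75
tcp_pos: [0.5612, -0.0806, 0.1485]
tcp_rot: [[0.998, 0.059, 0.001], [0.059, -0.998, -0.003], [0.001, 0.003, -1.0]]
ft_force: [-0.2, -0.1, 0.1]
opening: 0.0384
grasp_force: 0.0
```

Request:
play_rows --series '[-0.02,0.25,0,0,-0.05,0.5,0,0,-0.07,0.75,0,0,-0.1,1,0,0,-0.1,1,0,0]'

```text
t: 52.38
tcp_pos: [0.554, -0.2812, 0.1484]
tcp_rot: [[0.998, 0.06, 0.0], [0.06, -0.998, -0.004], [0.0, 0.004, -1.0]]
ft_force: [0.1, 0.2, -0.6]
opening: 0.0382
grasp_force: 0.0
```

Request:
play_rows --series '[-0.02,0.2,0,0.02,-0.05,0.4,0,0.05,-0.07,0.61,0,0.074,-0.07,0.61,0,0.074,-0.07,0.61,0,0.074]'

```text
t: 53.0
tcp_pos: [0.5509, -0.3967, 0.1466]
tcp_rot: [[0.997, -0.078, -0.0], [-0.078, -0.997, 0.002], [-0.0, -0.002, -1.0]]
ft_force: [0.3, 0.9, 0.1]
opening: 0.0384
grasp_force: 0.0
```

```bash
python3 - <<'E'
from h import *
goto([.5499,-.4015,.037],85.4)
cap('wrist');print(rect('cover','wrist',.008))
cap('side');print(rect('cover','side',.008))
cap('top');barfit('top',.02)
E
```

```text
tcp [ 0.5509 -0.3967  0.1466] ya -94.49 j7 -29.9 SHIFT [-0.003   0.0255  0.5482] TURN 0.001
[ 550.69 -401.2   216.66  220.57   85.26    0.84]
[ 552.21 -373.43  153.13  220.54   85.18    0.6 ]
top 0.87 [527.6 377.8 198.1  25.3   3.9] x at y0: -4178.0 ang 4.1
top 0.8 [531.7 320.3 198.   25.    3.7] x at y0: -3465.4 ang 4.0
top 0.78 [520.7 433.5 197.4  27.3   4.2] x at y0: -5034.8 ang 4.0
top 0.54 [ 558.3 -393.1  247.8  247.8    8. ] x at y0: 280.4 ang -49.4
top 0.39 [528.7 380.5 254.4 211.6   4.1] x at y0: -4314.5 ang 4.0
```

Request:
play_rows --series '[-0.003,0.024,0.15,0,-0.003,0.024,0.3,0,-0.003,0.024,0.42,0,-0.003,0.024,0.54,0,-0.003,0.024,0.54,0]'

```text
t: 53.92
tcp_pos: [0.5469, -0.4027, 0.0368]
tcp_rot: [[0.997, -0.082, -0.003], [-0.082, -0.997, 0.003], [-0.004, -0.003, -1.0]]
ft_force: [-0.2, -0.3, 0.9]
opening: 0.0385
grasp_force: 0.0
```

Request:
play_rows --series '[0,0,0,0,0,0,0,0,0,0,0,0,0,0,0,0,0,0,0,0]' --hand 0 --squeeze 90

```text
t: 54.55
tcp_pos: [0.5486, -0.4049, 0.0408]
tcp_rot: [[0.997, -0.082, 0.002], [-0.082, -0.997, -0.001], [0.002, 0.001, -1.0]]
ft_force: [-0.9, 1.1, 6.4]
opening: 0.0121
grasp_force: 91.0
```

Request:
play_rows --series '[0,0,-0.1,0,0,0,-0.25,0,0,0,-0.4,0,0,0,-0.55,0,0,0,-0.65,0]'

```text
t: 55.18
tcp_pos: [0.5479, -0.4045, 0.1712]
tcp_rot: [[0.997, -0.082, 0.001], [-0.082, -0.997, -0.001], [0.001, 0.001, -1.0]]
ft_force: [0.7, -0.8, -2.8]
opening: 0.0119
grasp_force: 90.0
```

```bash
python3 - <<'E'
from h import *
s=sensors.observe();print(s['ft_force'],s['wrist_torque'],s['opening'],s['grasp_force'])
goto([.556,-.029,.16],85.3)
E
```

```text
[ 0.6856544  -0.84422315 -2.78956331] [-0.01742756 -0.03334061  0.00345167] 0.011874724901109572 89.96224880218506
tcp [ 0.5479 -0.4045  0.1712] ya -94.73 j7 -30.3 SHIFT [-0.1143 -1.8746  0.0543] TURN -0.0003
```

Request:
play_rows --series '[-0.01,-0.15,0,0,-0.02,-0.35,0,0,-0.04,-0.55,0,0,-0.05,-0.75,0,0,-0.06,-0.93,0,0]'

```text
t: 55.8
tcp_pos: [0.5508, -0.2158, 0.169]
tcp_rot: [[0.997, -0.082, -0.001], [-0.082, -0.997, 0.001], [-0.001, -0.001, -1.0]]
ft_force: [0.3, -0.2, -2.9]
opening: 0.0118
grasp_force: 89.9
```

Request:
play_rows --series '[-0.01,-0.2,0,0,-0.02,-0.4,0,0,-0.04,-0.6,0,0,-0.05,-0.8,0,0,-0.058,-0.935,0.05,0]'

```text
t: 56.42
tcp_pos: [0.5554, -0.0279, 0.1596]
tcp_rot: [[0.997, -0.08, 0.001], [-0.08, -0.997, 0.001], [0.001, -0.001, -1.0]]
ft_force: [0.0, 0.3, -1.7]
opening: 0.012
grasp_force: 89.9
```

Request:
play_rows --series '[0,0,0.1,0,0,0,0.2,0,0,0,0.28,0,0,0,0.28,0]'

```text
t: 56.92
tcp_pos: [0.5534, -0.0318, 0.1018]
tcp_rot: [[0.996, -0.085, -0.003], [-0.085, -0.996, -0.0], [-0.003, 0.001, -1.0]]
ft_force: [0.4, 0.0, -1.5]
opening: 0.0123
grasp_force: 89.8
```

```bash
python3 - <<'E'
from h import *
s=sensors.observe();print(s['ft_force'],s['wrist_torque'],s['opening'],s['grasp_force'])
goto([.555,-.0305,.082],85.3)
E
```

```text
[ 0.38516387  0.00919601 -1.52403224] [ 0.01460298 -0.01754959  0.02880538] 0.012280507583400746 89.77468729019165
tcp [ 0.5534 -0.0318  0.1018] ya -94.86 j7 -56.2 SHIFT [ 0.0076 -0.007   0.0989] TURN -0.0014
```

Request:
play_rows --series '[0.005,-0.004,0.03,0,0.005,-0.004,0.05,0,0.005,-0.004,0.07,0,0.005,-0.004,0.09,0,0.005,-0.004,0.1,0]'

```text
t: 57.55
tcp_pos: [0.556, -0.0297, 0.0831]
tcp_rot: [[0.997, -0.082, -0.0], [-0.082, -0.997, 0.0], [-0.0, -0.0, -1.0]]
ft_force: [-1.1, -0.0, -1.6]
opening: 0.012
grasp_force: 89.9
```

Request:
play_rows --series '[0,0,0,0,0,0,0,0]'

```text
t: 57.8
tcp_pos: [0.5562, -0.0299, 0.0835]
tcp_rot: [[0.997, -0.082, 0.0], [-0.082, -0.997, -0.0], [0.0, 0.0, -1.0]]
ft_force: [0.2, -0.3, -1.9]
opening: 0.012
grasp_force: 89.9
```

Request:
play_rows --series '[0,0,0.006,0,0,0,0.012,0,0,0,0.018,0,0,0,0.018,0]'

```text
t: 58.3
tcp_pos: [0.5562, -0.0298, 0.0817]
tcp_rot: [[0.997, -0.082, -0.0], [-0.082, -0.997, 0.002], [-0.001, -0.002, -1.0]]
ft_force: [-4.9, 2.5, 11.8]
opening: 0.0115
grasp_force: 91.8
```

Request:
play_rows --series '[0,0,0,0,0,0,0,0,0,0,0,0,0,0,-0.02,0,0,0,-0.08,0]' --hand 0.45

```text
t: 58.92
tcp_pos: [0.5556, -0.0298, 0.0958]
tcp_rot: [[0.997, -0.082, -0.001], [-0.082, -0.997, -0.0], [-0.001, 0.0, -1.0]]
ft_force: [-0.8, -0.8, 1.0]
opening: 0.0383
grasp_force: 0.0
```

Request:
play_rows --series '[0,0,-0.15,0,0,0,-0.35,0,-0.1,0,-0.6,0,-0.2,0,-0.6,0,-0.2,0,-0.6,0]'

```text
t: 59.55
tcp_pos: [0.5155, -0.0266, 0.2164]
tcp_rot: [[0.997, -0.083, 0.001], [-0.083, -0.997, 0.002], [0.0, -0.002, -1.0]]
ft_force: [-0.4, -0.6, -0.2]
opening: 0.0382
grasp_force: 0.0
```

```bash
python3 - <<'E'
from h import *
cap('wrist','w7.png');print(rect('cover','wrist',.049))
goto([.691,.087,.12],85.3)
E
```

```text
[559.32 -30.07 216.25 219.53  85.36   0.74]
tcp [ 0.5165 -0.0261  0.2158] ya -94.68 j7 -61.8 SHIFT [ 0.8232 -0.6347  0.4797] TURN 0.0001
```

View pics/w7.png

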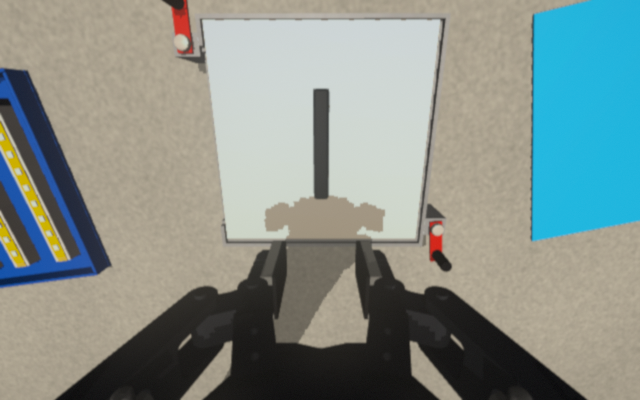

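Request:
play_rows --series '[0.25,-0.2,0,0,0.5,-0.4,0,0,0.75,-0.6,0,0,0.815,-0.63,0.2,0,0.815,-0.63,0.45,0]'

```text
t: 60.28
tcp_pos: [0.6923, 0.0877, 0.1242]
tcp_rot: [[0.997, -0.078, 0.003], [-0.078, -0.997, 0.0], [0.003, -0.0, -1.0]]
ft_force: [-0.0, -0.1, -0.4]
opening: 0.0386
grasp_force: 0.0
```

```bash
python3 - <<'E'
from h import *
cap('wrist');c=optics.get_calibration('wrist')
for n in ('lip_tab_post','lip_tab'):
    for q in spotter.spot_in(n,'wrist')[:2]: print(n,round(q['conf'],2),np.round(np.array(q['position'])*[640,400]),np.round(atz(c,np.array(q['position'])*[640,400],.07 if 'post' in n else .054),4))
goto([.689,.086,.075],85.3)
E
```

```text
lip_tab_post 0.95 [322. 229.] [0.6854 0.0856 0.07  ]
lip_tab 0.61 [324. 228.] [0.6789 0.0851 0.054 ]
tcp [0.6868 0.086  0.1214] ya -94.71 j7 -71.0 SHIFT [ 0.0126 -0.0015  0.232 ] TURN -0.0
```

Request:
play_rows --series '[0,0,0.08,0,0,0,0.16,0,0,0,0.23,0,0,0,0.23,0]'

```text
t: 60.92
tcp_pos: [0.6879, 0.0861, 0.0783]
tcp_rot: [[0.997, -0.082, -0.003], [-0.082, -0.997, 0.0], [-0.003, -0.0, -1.0]]
ft_force: [-0.3, -0.1, 0.0]
opening: 0.0383
grasp_force: 0.0
```

Request:
play_rows --series '[0,0,0,0,0,0,0,0,0,0,0,0,0,0,0,0,0,0,0,0]' --hand 0 --squeeze 25

```text
t: 61.55
tcp_pos: [0.6896, 0.0854, 0.0805]
tcp_rot: [[0.997, -0.082, 0.001], [-0.082, -0.997, -0.0], [0.001, 0.0, -1.0]]
ft_force: [0.3, 0.4, 1.7]
opening: 0.0105
grasp_force: 24.9
```

Request:
play_rows --series '[-0.003,0.03,0,0,-0.012,0.06,0,0,-0.035,0.1,0,0,-0.07,0.132,0,0,-0.1,0.147,0,0]'

```text
t: 62.18
tcp_pos: [0.6692, 0.0593, 0.0806]
tcp_rot: [[0.997, -0.081, 0.006], [-0.081, -0.997, 0.002], [0.006, -0.002, -1.0]]
ft_force: [3.9, -0.2, 1.7]
opening: 0.01
grasp_force: 25.1
```

Request:
play_rows --series '[-0.025,0.008,0,0,-0.045,0.01,0,0,-0.065,0.01,0,0,-0.085,0.01,0,0,-0.1,0.01,0,0]'

```text
t: 62.8
tcp_pos: [0.6479, 0.0561, 0.0805]
tcp_rot: [[0.997, -0.083, 0.004], [-0.083, -0.997, -0.002], [0.004, 0.002, -1.0]]
ft_force: [9.2, -1.2, -1.2]
opening: 0.0105
grasp_force: 24.8
```

Request:
play_rows --series '[0,0,0,0,0,0,0,0]'

```text
t: 63.05
tcp_pos: [0.648, 0.0561, 0.0805]
tcp_rot: [[0.997, -0.083, 0.004], [-0.083, -0.997, -0.003], [0.004, 0.002, -1.0]]
ft_force: [6.5, -1.7, 0.5]
opening: 0.0109
grasp_force: 25.0
```

Request:
play_rows --series '[0,0,0,0,0,0,0,0,0,0,-0.1,0,0,0,-0.25,0,0,0,-0.4,0]' --hand 0.45

```text
t: 63.68
tcp_pos: [0.6462, 0.0575, 0.1616]
tcp_rot: [[0.997, -0.082, -0.001], [-0.082, -0.997, 0.0], [-0.001, -0.0, -1.0]]
ft_force: [0.2, -0.6, -0.0]
opening: 0.0382
grasp_force: 0.0
```

```bash
python3 - <<'E'
from h import *
cap('top');c=optics.get_calibration('top')
for n in ('hood_tab_post','hood_tab'):
    for q in spotter.spot_in(n,'top')[:2]: print(n,round(q['conf'],2),np.round(np.array(q['position'])*[640,400]),np.round(atz(c,np.array(q['position'])*[640,400],.07 if 'post' in n else .054),4))
goto([.421,-.150,.15],85.3)
E
```

```text
hood_tab_post 0.6 [366. 277.] [ 0.4299 -0.1428  0.07  ]
hood_tab 0.67 [366. 279.] [ 0.4237 -0.1446  0.054 ]
tcp [0.6477 0.0572 0.1627] ya -94.72 j7 -68.6 SHIFT [-1.0448  1.1259  0.0583] TURN -0.0002
```

Request:
play_rows --series '[-0.15,0.15,0,0,-0.3,0.3,0,0,-0.45,0.45,0,0,-0.52,0.56,0,0,-0.52,0.56,0,0]'

```text
t: 64.45
tcp_pos: [0.5313, -0.047, 0.1591]
tcp_rot: [[0.996, -0.087, -0.002], [-0.087, -0.996, 0.001], [-0.002, -0.001, -1.0]]
ft_force: [0.7, 0.3, 0.8]
opening: 0.0387
grasp_force: 0.0
```

Request:
play_rows --series '[-0.15,0.15,0,0,-0.3,0.3,0,0,-0.45,0.45,0,0,-0.52,0.56,0.06,0,-0.52,0.56,0.06,0]'

```text
t: 65.08
tcp_pos: [0.4199, -0.1485, 0.1472]
tcp_rot: [[0.996, -0.085, -0.001], [-0.085, -0.996, 0.001], [-0.001, -0.001, -1.0]]
ft_force: [0.1, -0.3, 0.7]
opening: 0.0387
grasp_force: 0.0
```

```bash
python3 - <<'E'
from h import *
cap('wrist','w8.png');c=optics.get_calibration('wrist')
for n in ('hood_tab_post','hood_tab','lip_tab'):
    for q in spotter.spot_in(n,'wrist')[:2]: print(n,round(q['conf'],2),np.round(np.array(q['position'])*[640,400]),np.round(atz(c,np.array(q['position'])*[640,400],.07 if 'post' in n else .054),4))
goto([.422,-.149,.076],85.3)
E
```

```text
hood_tab_post 0.77 [325. 193.] [ 0.4366 -0.1525  0.07  ]
hood_tab 0.82 [325. 197.] [ 0.428 -0.152  0.054]
tcp [ 0.4228 -0.1474  0.1482] ya -94.53 j7 -45.3 SHIFT [-0.0035  0.008   0.3608] TURN 0.0015
```

View pics/w8.png

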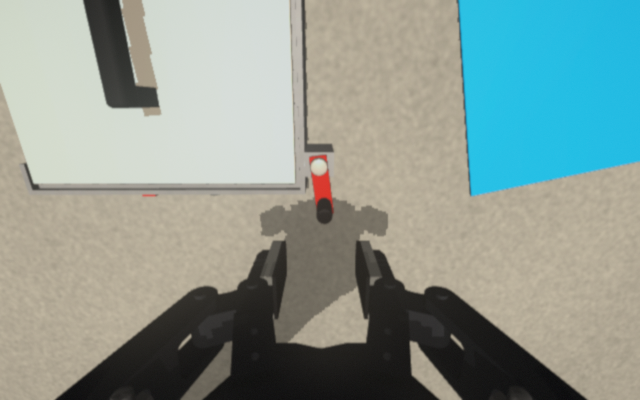

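Request:
play_rows --series '[0.008,0.012,0.1,0,0.008,0.012,0.2,0,0.008,0.012,0.3,0,0.008,0.012,0.36,0,0.008,0.012,0.36,0]'

```text
t: 65.9
tcp_pos: [0.4228, -0.1501, 0.0753]
tcp_rot: [[0.997, -0.08, -0.001], [-0.08, -0.997, -0.0], [-0.001, 0.0, -1.0]]
ft_force: [0.9, -0.4, 0.2]
opening: 0.0381
grasp_force: 0.0
```

Request:
play_rows --series '[0,0,0,0,0,0,0,0,0,0,0,0,0,0,0,0,0,0,0,0]' --hand 0 --squeeze 25

```text
t: 66.53
tcp_pos: [0.4232, -0.1511, 0.0763]
tcp_rot: [[0.997, -0.082, 0.002], [-0.082, -0.997, 0.0], [0.001, -0.0, -1.0]]
ft_force: [1.1, 1.1, 4.4]
opening: 0.011
grasp_force: 25.5
```

Request:
play_rows --series '[-0.003,-0.03,0,0,0.008,-0.07,0,0,0.03,-0.11,0,0,0.065,-0.142,0,0,0.095,-0.158,0,0]'

```text
t: 67.15
tcp_pos: [0.441, -0.1223, 0.0758]
tcp_rot: [[0.996, -0.084, -0.005], [-0.084, -0.996, -0.0], [-0.005, 0.001, -1.0]]
ft_force: [-6.1, 0.8, 10.5]
opening: 0.0105
grasp_force: 26.5
```

Request:
play_rows --series '[0.025,-0.015,0,0,0.045,-0.02,0,0,0.065,-0.02,0,0,0.085,-0.02,0,0,0.1,-0.02,0,0]'

```text
t: 67.78
tcp_pos: [0.4611, -0.1181, 0.0757]
tcp_rot: [[0.996, -0.084, -0.006], [-0.084, -0.996, 0.004], [-0.006, -0.003, -1.0]]
ft_force: [-4.6, 2.2, 10.0]
opening: 0.011
grasp_force: 26.5
```

Request:
play_rows --series '[0,0,0,0,0,0,0,0]'

```text
t: 68.03
tcp_pos: [0.4615, -0.1181, 0.0757]
tcp_rot: [[0.997, -0.083, -0.005], [-0.083, -0.997, 0.003], [-0.005, -0.003, -1.0]]
ft_force: [-5.4, 2.0, 10.2]
opening: 0.0108
grasp_force: 26.6
```

Request:
play_rows --series '[0,0,0,0,0,0,0,0,0,0,-0.1,0,0,0,-0.3,0,0.05,0,-0.6,0]' --hand 0.45

```text
t: 68.65
tcp_pos: [0.4718, -0.1188, 0.1952]
tcp_rot: [[0.997, -0.083, -0.005], [-0.083, -0.997, 0.001], [-0.005, -0.001, -1.0]]
ft_force: [2.9, 1.1, -0.2]
opening: 0.0385
grasp_force: 0.0
```

Request:
play_rows --series '[0,0,-0.2,0,0,0.2,-0.4,0,0,0.4,-0.6,0,0,0.6,-0.6,0,0,0.8,-0.6,0]'

```text
t: 69.28
tcp_pos: [0.4615, -0.2794, 0.3164]
tcp_rot: [[0.997, -0.08, 0.003], [-0.08, -0.997, 0.002], [0.002, -0.002, -1.0]]
ft_force: [0.6, 0.2, 0.5]
opening: 0.0385
grasp_force: 0.0
```

```bash
python3 - <<'E'
from h import *
im=cap('top');print(rect('cover','top',.049));barfit('top',.02)
c=optics.get_calibration('top')
x,y=[int(v) for v in proj(c,[.555,-.03,.05])]
a=cv2.resize(im[y-75:y+75,x-75:x+75,::-1],(450,450))
cv2.imwrite('pics/t4.png',a)
print(sensors.observe()['tcp_pos'])
E
```

```text
None
top 0.92 [526.4 377.5 195.7  25.2   4. ] x at y0: -4088.2 ang 4.2
top 0.74 [519.9 433.5 200.6  27.5   4.2] x at y0: -5050.1 ang 4.0
top 0.73 [531.7 320.2 198.2  25.1   3.7] x at y0: -3642.0 ang 3.9
[ 0.45837363 -0.28296904  0.31579371]
```

View pics/t4.png

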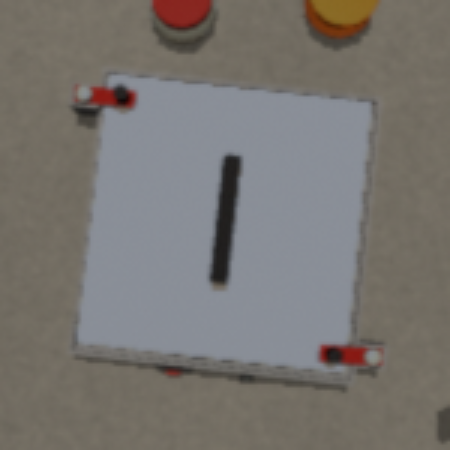

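The crop shows the cover centred in its frame. The lip tab (85,93)→(130,97) and hood tab (372,357)→(328,354) are both parallel to the box edge, within about 2°. All three bars are in the tray, so I'm handing in.

```bash
python3 -c "
from bench import arm
print(arm.close_job())"
```

```text
the job is handed in; nothing more can be done
None
```

I handed the job in, and it returned no verdict: the three bars present (lanes 1, 3 and 4) lie in the tray, the cover is seated back in its frame, both tabs are square over it within about 2°, and nothing I did touched the jar or reel.

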